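Set out the goods yard on the building table

ROBOT

A 6-joint arm with a two-finger parallel gripper is mounted at the origin on the work surface. World frame = base frame: x ahead of the robot, y to its left, z up, the work surface at z = 0. Lengths are in mm, angles in degrees, forces in N, time in s.
With the tool pointing down it reaches from about 300 to 850 mm from the base axis. Payload 4.2 kg.
Tool frame: the origin (TCP) lies at the very end of the fingers, on their centre line; the grasp point (between the pads) lies 19 mm behind it; x points along the fingers, y is the direction in which the jaws open and shut, and the axes are right-handed (so a half turn about x gives the same grasp; the last joint's range is limited). The gripper opens to 91 mm and grips with 3 to 60 N. Pads are 32 mm wide; open, the fingers measure 118 mm over their backs; the gripper's body (76 mm by 178 mm) begins 60 mm behind the grasp point.
Start: joints at [69.557, 18.312, 89.639, -0, 72.044, -1.146], TCP at [190.022, 542.711, 213.976] pointing down, gripper open.
Joint ranges: [-177.97, 177.97], [-48.28, 115.42], [12.27, 149.76], [-77.06, 257.06], [2.81, 150.46], [-146.56, 146.56]. Speed limits (degrees/s): [147.25, 147.25, 180, 180, 180, 180].

INTERFACE

Orientations are given as [roll, pitch, yaw] about the fixed x, y, z axes, in that order (R = Rz(yaw) Ry(pitch) Rx(roll)).
In Python, from workcell import sensors, grab_frame, job_done, finder gives the robot as it stands.
- The arm moves only by the tool play_rows, never from a script. Its argument "motion" is a list of rows, each a list of 5 numbers: the shift along the world's x, y, z in m, then the turn about the world's z in rad, then the opening, from 0 (shut) to 1 (fully open). In form: [[tx, ty, tz, roll, fingers], ...]. A call has exactly 8 rows; each row is the pose to reach, as a shift and turn from the pose commanded when the call began; what a row does not reach only later rows make up. A row lasts 1/12 s, in which the tool goes at most 41.7 mm and 7.16 degrees, less where a joint would pass 70% of its speed; a pose out of reach is approached as far as the arm can. A call with a gripper value outside its range is refused whole. The fingers move at their own pace and stop on an object; "squeeze" is the grip in N (left out, the last holds). Time passes only in rows, so rows that repeat a pose let the fingers close, or fill a call up. It gives the time, the measured TCP pose, the force and the opening at its end, in the units of the state.
- sensors.state(): the state, without advancing time (a new reading comes with each control period).
- grab_frame(name): name is "scene" or "side" or "wrist"; returns a dict with "img" (400x640x3 uint8, blue, green, red), "fx", "fy", "cx", "cy" (pixels), "k1" (the pictures are not rectified: a ray, as slopes to the right and down, at radius r is drawn at 1 + k1 r^2 times it, then the intrinsics apply), "rvec" (rotation vector, rad) and "tvec" (3), from world to camera coordinates, as OpenCV has them; the wrist camera has in their place "tool_from_camera" (4x4, takes a point from camera to tool coordinates, whose origin is the TCP and whose axes are the tool frame's). Camera axes: x right, y down, z forward; pixel columns grow to the right and rows downward; lengths in mm; the calibration is good to about 2 mm. A picture is of the moment at which its call begins: read the wrist's pose just before it. There is no depth.
- job_done(): hands the job in, once; it reports no verdict.
Trained networks look in a picture, given as the dict that the camera call returned (one of the last four; its "shot" number tells which), for a name from the list of things; names that differ only in an ending like _2 or _b are one class to them, and where a whole thing is asked for, a point or a joint stands for the part that bears it (a point fixed in the world has none). Each returns a list of dicts, best first, with "conf" (0 to 1); they miss things now and then, are a little off and sometimes report something else, mostly with a low value. They report only what shows in the picture. A call takes as long as a camera call. They do not tell look-alikes from the thing itself.
- finder.spot_in(picture, label): "point" ([column, row] in pixels, amid what is visible of it).
- finder.spot_point(picture, label): "point" ([column, row] in pixels: a listed point, or the origin of a listed thing).
The state is a dict: "time_s": time; "qpos": joint angles; "qvel": joint speeds; "effort": joint torques, N m; "ee_pos": TCP position; "ee_rot": TCP orientation; "force": force on the tool from outside, world axes, zero at the start; "torque": the same for the moment, N m; "gripper_width": finger opening in mm.
Only numpy, scipy, OpenCV 4.12 (cv2) and the standard library are available. Lean on these libraries where they do the work, as an engineer would, in place of code of your own. Each camera call takes 0.05 s, during which the arm holds its last target.

TASK

Set out the model goods yard: stand the grey goods shed squarely and centrally on its cork plinth, and the water tank in the middle of the shed's flat roof, lengthways along the roof. On the siding, stand the wide brass buffer stop across the rails on the timbered patch at the end nearer the plinth, the narrow one likewise on the timbered patch at the other end, and the maroon coach body lengthways on the rails midway between them. Everything stands upright, and the pin vise, the glue jar and the sanding block stay where they are.

Things in the scene. Friction and masses are not known exactly. Their poses are not given: they have to be found in the camera images.
- siding: Origin: centre of its underside; z up. Fixed plywood strip 260 long (its x) x 60 wide (its y) x 6 mm high, with two steel rails along x flush in a grey surface: the top is flat, 6 mm above the origin. A dark boarded timber patch, 27 mm along x and 58 mm along y, lies at each end, centred 110 mm from the origin along +x and -x. It lies roughly crosswise in front of the robot (its x near the robot's left-right direction).
- plinth: Origin: centre of its underside; z up. Fixed cork slab 110 (its x) x 76 (its y) x 6 mm high with a paler rectangle 94 x 60 mm on its flat top showing where the shed stands. It lies on the left or the right side of the mat, always clearly nearer one end of the siding than the other.
- shed: Origin: centre of its underside; z up. Loose grey resin goods shed, a plain block 90 (its x) x 56 (its y) x 50 mm high with a flat dark grey roof and wooden doors on the long sides; about 0.18 kg. Either way round is the same.
- tank: Origin: centre of its underside; z up. Loose dark water tank, a block 46 (its x) x 30 (its y) x 22 mm high, flat base; about 0.04 kg. Either way round is the same.
- coach: Origin: centre of its underside; z up. Loose short maroon plastic coach body, 110 long (its x) x 34 wide (its y) x 38 mm high, no wheels, flat underside, upright sides to 30 mm, grey stepped roof; about 0.07 kg. Either way round is the same.
- wide_stop: Origin: centre of its underside; z up. Loose brass buffer stop, the wide one: 56 mm over its beams (its x, to stand across the rails) x 22 mm front to back (its y) x 24 mm high: a 4 mm base plate, two posts and two parallel beams at the top whose outer faces are upright, from 14 to 24 mm height; front and back are the same. About 0.07 kg.
- narrow_stop: Origin: centre of its underside; z up. Loose brass buffer stop, the narrow one: as the wide one, but only 32 mm over its beams (its x) x 22 mm (its y) x 24 mm high. About 0.045 kg.
- sanding_block: Origin: centre of its underside; z up. Bystander: loose pale wooden sanding block 70 (x) x 36 (y) x 22 mm high.
- pin_vise: Origin: centre of its underside; z up. Bystander: loose chrome pin vise lying along its x, about 107 mm long and 12 mm thick.
- glue_jar: Origin: centre of its underside; z up. Bystander: loose small capped glass jar, 36 mm across and 45 mm high.
Not all that is in view belongs to the job. Leave any green look-alike of the shed alone.

How it is judged:
By the outcome, as a careful person would: the job done as asked, in the order asked, and still so for the second after the job is handed in, with the robot touching nothing.
It also fails if it takes over 128 s, if anything falls off the work surface, if the arm or the gripper's body presses on something with over 40 N, if the wrist force passes 120 N, or if a joint passes its speed limit or range.

## Working session

There is one attempt and no reset: what is moved stays moved. The work goes in short steps, Python scripts to look and compute and a tool call to move; the robot and the scene stay as the last step left them, time stands still between calls to the robot, and variables do not carry over. Pictures are saved under pics/ and viewed, and the job is handed in when it is done.

Besides the shell and the picture viewer there is one more tool, called as name(argument=value, ...), one argument or row to a line, values as JSON. play_rows: Moves the arm, as the interface text tells. Its arguments: {"type":"object","properties":{"motion":{"type":"array","items":{"type":"array","items":{"type":"number"}}},"squeeze":{"type":"number"}},"required":["motion"]}

```bash
ls; mkdir -p pics; python3 - <<'E'
from workcell import sensors, grab_frame
import cv2
print(sensors.state())
for n in ["scene","side","wrist"]:
    f=grab_frame(n); cv2.imwrite(f"pics/{n}0.png",f["img"]); print({k:v for k,v in f.items() if k!="img"})
E
```

```text
pics
{'time_s': 0.0, 'qpos': array([ 6.95572967e+01,  1.83505786e+01,  8.97052835e+01,  8.26248720e-04,
        7.20451357e+01, -1.14595074e+00]), 'qvel': array([0.05783979, 0.0150783 , 0.00200163, 0.06334852, 0.01338654,
       0.04082599]), 'effort': array([-4.76628029e-04, -4.12468493e+01, -2.31972635e+01,  7.26520875e-02,
        4.56965121e-02, -1.39092663e-04]), 'ee_pos': array([189.83362844, 542.22405972, 213.1385519 ]), 'ee_rot': array([ -91.59158804,   89.89899915, -110.88859596]), 'force': array([-0.89635972,  0.49976328,  0.23661302]), 'torque': array([-0.00358693,  0.01535963,  0.03784325]), 'gripper_width': 91.2851975605444}
{'fx': 485.638778246344, 'fy': 485.638778246344, 'cx': 313.665855718612, 'cy': 206.32676030159206, 'k1': 0.04686935382237029, 'rvec': array([ 0.77767017,  2.65404075, -1.0422731 ]), 'tvec': array([ 503.27422835, -195.70649931, 1702.65570467]), 'shot': 1}
{'fx': 418.35322247135855, 'fy': 418.35322247135855, 'cx': 314.2089037497208, 'cy': 205.05254321063205, 'k1': -0.019173873429383908, 'rvec': array([ 0.81072127, -2.62793183,  0.98599687]), 'tvec': array([439.89702561, 278.34461105, 819.74892005]), 'shot': 2}
{'fx': 332.09726555132613, 'fy': 332.09726555132613, 'cx': 313.3453505004863, 'cy': 200.76372764212266, 'k1': -0.05312671355583797, 'tool_from_camera': array([[ 6.40789577e-04, -2.81219748e-01,  9.59643185e-01,
        -1.70425690e+02],
       [ 9.99999667e-01,  6.64723056e-04, -4.72942569e-04,
        -1.40347047e+00],
       [-5.04896161e-04,  9.59643169e-01,  2.81220081e-01,
        -7.96643309e+01],
       [ 0.00000000e+00,  0.00000000e+00,  0.00000000e+00,
         1.00000000e+00]]), 'shot': 3}
```

View pics/scene0.png

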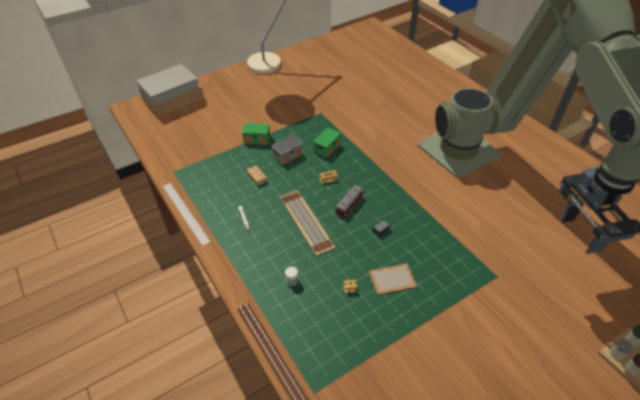

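View pics/side0.png

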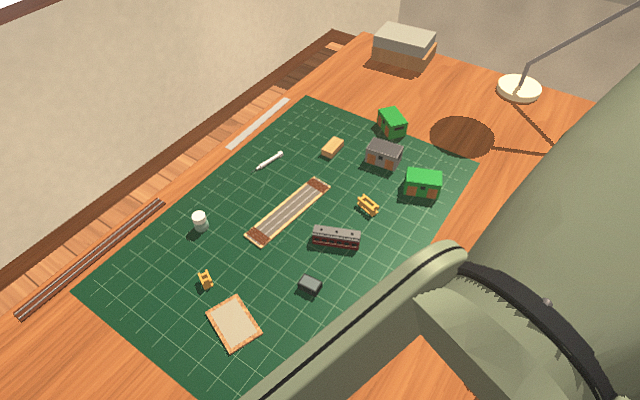

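View pics/wrist0.png

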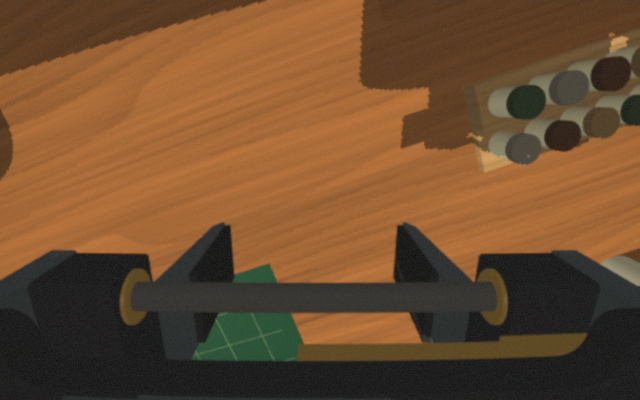

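```bash
cat > h.py <<'E'
import numpy as np, cv2
from scipy.spatial.transform import Rotation as R
from workcell import sensors, grab_frame, finder
def save(n,img): cv2.imwrite(f"pics/{n}.png",img)
def shot(name):
    st=sensors.state() if name=="wrist" else None
    f=grab_frame(name)
    if name=="wrist":
        T=np.eye(4); T[:3,:3]=R.from_euler('xyz',st['ee_rot'],degrees=True).as_matrix(); T[:3,3]=st['ee_pos']
        C=T@f['tool_from_camera']; f['Rcw']=C[:3,:3].T; f['t']=-C[:3,:3].T@C[:3,3]
    else:
        f['Rcw']=cv2.Rodrigues(np.array(f['rvec']))[0]; f['t']=np.array(f['tvec'])
    return f
def proj(f,P):
    P=np.atleast_2d(P); c=P@f['Rcw'].T+f['t']; s=c[:,:2]/c[:,2:]
    s=s*(1+f['k1']*(s**2).sum(1,keepdims=True))
    return s*[f['fx'],f['fy']]+[f['cx'],f['cy']]
def ray(f,uv):
    d=(np.asarray(uv,float)-[f['cx'],f['cy']])/[f['fx'],f['fy']]; s=d.copy()
    for _ in range(20): s=d/(1+f['k1']*(s@s))
    return -f['Rcw'].T@f['t'], f['Rcw'].T@np.r_[s,1]
def onplane(f,uv,z):
    o,d=ray(f,uv); return o+d*(z-o[2])/d[2]
def box(x,y,z,yaw,L,W,H):
    c=np.array([[sx*L/2,sy*W/2] for sx,sy in((1,1),(-1,1),(-1,-1),(1,-1))]); a=np.radians(yaw)
    M=np.array([[np.cos(a),-np.sin(a)],[np.sin(a),np.cos(a)]]); c=c@M.T+[x,y]
    return np.vstack([np.c_[c,np.full(4,z)],np.c_[c,np.full(4,z+H)]])
DIM=dict(siding=(260,60,6),plinth=(110,76,6),shed=(90,56,50),tank=(46,30,22),coach=(110,34,38),wide_stop=(56,22,24),narrow_stop=(32,22,24),sanding_block=(70,36,22),pin_vise=(107,12,12),glue_jar=(36,36,45))
E
python3 - <<'E'
from h import *
for n in ["scene","side"]:
    f=shot(n)
    for k in DIM:
        r=finder.spot_point(f,k)
        print(n,k,[(np.round(q['point']).tolist(),round(q['conf'],2),onplane(f,q['point'],0)[:2].round().tolist()) for q in r[:3]])
E
```

```text
scene siding [([305.0, 220.0], 0.97, [615.0, -17.0]), ([328.0, 179.0], 0.52, [458.0, -131.0])]
scene plinth [([394.0, 280.0], 0.56, [525.0, 302.0])]
scene shed [([257.0, 138.0], 0.97, [555.0, -451.0]), ([327.0, 150.0], 0.65, [381.0, -253.0]), ([286.0, 155.0], 0.57, [513.0, -310.0])]
scene tank [([381.0, 229.0], 0.72, [441.0, 139.0]), ([327.0, 180.0], 0.26, [461.0, -127.0])]
scene coach [([350.0, 206.0], 0.96, [464.0, 9.0]), ([308.0, 224.0], 0.59, [617.0, -0.0])]
scene wide_stop [([330.0, 180.0], 0.54, [456.0, -121.0])]
scene narrow_stop [([346.0, 286.0], 0.43, [649.0, 248.0]), ([328.0, 180.0], 0.21, [458.0, -126.0])]
scene sanding_block [([259.0, 177.0], 0.71, [644.0, -266.0]), ([350.0, 205.0], 0.17, [464.0, 8.0])]
scene pin_vise [([241.0, 221.0], 0.42, [783.0, -121.0])]
scene glue_jar [([294.0, 281.0], 0.5, [759.0, 157.0])]
side siding [([287.0, 208.0], 0.85, [626.0, -11.0])]
side plinth [([232.0, 320.0], 0.59, [536.0, 296.0])]
side shed [([390.0, 125.0], 0.95, [567.0, -462.0]), ([384.0, 161.0], 0.75, [508.0, -306.0]), ([418.0, 189.0], 0.66, [380.0, -258.0])]
side tank [([307.0, 286.0], 0.9, [454.0, 143.0])]
side coach [([334.0, 241.0], 0.72, [472.0, 8.0])]
side wide_stop [([367.0, 210.0], 0.59, [454.0, -120.0])]
side narrow_stop [([209.0, 283.0], 0.44, [637.0, 259.0]), ([292.0, 208.0], 0.4, [615.0, -19.0])]
side sanding_block [([333.0, 152.0], 0.76, [645.0, -257.0])]
side pin_vise [([264.0, 165.0], 0.49, [776.0, -105.0]), ([231.0, 324.0], 0.19, [533.0, 305.0])]
side glue_jar []
```

```bash
python3 - <<'E'
from h import *
f=shot("wrist"); st=sensors.state()
M=R.from_euler('xyz',st['ee_rot'],degrees=True).as_matrix()
print(M.round(3)); print("tooly yaw",np.degrees(np.arctan2(M[1,1],M[0,1])))
o,d=ray(f,[f['cx'],f['cy']]); print(o-st['ee_pos'],d, onplane(f,[320,150],0)-st['ee_pos'])
E
```

```text
[[ 0.     0.33   0.944]
 [ 0.     0.944 -0.33 ]
 [-1.     0.     0.   ]]
tooly yaw 70.70372966710448
[-75.66774098  24.96758307 170.45093857] [ 0.26531729 -0.09327565 -0.95963868] [ -24.56974974   15.03994728 -213.96636082]
```

play_rows(
  motion=[
    [0.03,-0.02,0.01,0,1],
    [0.06,-0.04,0.02,0,1],
    [0.09,-0.06,0.03,0,1],
    [0.12,-0.08,0.04,0,1],
    [0.15,-0.1,0.05,0,1],
    [0.18,-0.12,0.06,0,1],
    [0.21,-0.14,0.07,0,1],
    [0.24,-0.16,0.08,0,1],
  ],
)

```text
time_s: 1.97
ee_pos: [431.3, 381.5, 294.6]
ee_rot: [75.6, 90.0, 56.3]
force: [0.2, 0.6, -0.3]
gripper_width: 91.1
```

play_rows(
  motion=[
    [0.02,-0.02,0.01,0,1],
    [0.04,-0.03,0.02,0,1],
    [0.06,-0.05,0.03,0,1],
    [0.08,-0.06,0.03,0,1],
    [0.1,-0.07,0.03,0,1],
    [0.11,-0.08,0.03,0,1],
    [0.12,-0.08,0.03,0,1],
    [0.12,-0.08,0.03,0,1],
  ],
)

```text
time_s: 2.63
ee_pos: [551.2, 302.4, 323.3]
ee_rot: [-173.6, 90.0, 167.0]
force: [0.0, -0.2, 0.8]
gripper_width: 91.4
```

```bash
cat > look.py <<'E'
import sys
from h import *
f=shot("wrist"); save(sys.argv[1],f['img']); st=sensors.state(); 
import pickle; pickle.dump({k:v for k,v in f.items()},open(f"pics/{sys.argv[1]}.pkl","wb"))
M=R.from_euler('xyz',st['ee_rot'],degrees=True).as_matrix()
print(st['time_s'],st['ee_pos'].round(1),"yaw",np.degrees(np.arctan2(M[1,1],M[0,1])).round(2),st['gripper_width'])
E
python3 look.py w1
```

```text
2.6833 [550.1 303.  323.4] yaw 70.67 91.18367395506445
```

View pics/w1.png

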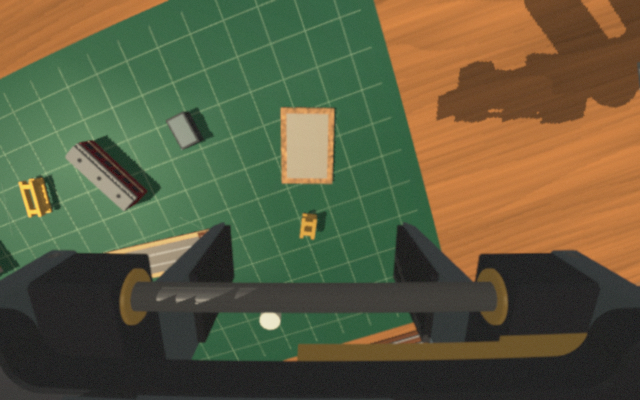

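```bash
cat >> h.py <<'E'
def ortho(f,cx,cy,half,z,s=0.5):
    n=int(2*half/s); i,j=np.mgrid[0:n,0:n]
    X=cx+half-i*s; Y=cy+half-j*s   # up=+x, left=+y
    p=proj(f,np.c_[X.ravel(),Y.ravel(),np.full(X.size,z)]).astype(np.float32)
    return cv2.remap(f['img'],p[:,0].reshape(n,n),p[:,1].reshape(n,n),cv2.INTER_CUBIC)
def edgefit(f,g,L,W,z,span=12,yspan=12,dirn=None):
    """maximise colour contrast across rectangle border in ortho plane z; g=(x,y,yaw)"""
    from scipy.optimize import minimize
    s=0.5; half=max(L,W)/2+45; img=cv2.GaussianBlur(ortho(f,g[0],g[1],half,z,s),(0,0),2).astype(np.float32)
    lab=cv2.cvtColor(img/255,cv2.COLOR_BGR2LAB)
    def samp(x,y):
        j=(g[1]+half-y)/s; i=(g[0]+half-x)/s
        return cv2.remap(lab,j.astype(np.float32)[None],i.astype(np.float32)[None],cv2.INTER_LINEAR)[0]
    t=np.linspace(-.46,.46,60)
    def border(p,d):
        l,w=L/2+d,W/2+d; a=np.radians(p[2])
        u=np.r_[L*t,L*t,np.full(60,l),np.full(60,-l)]; v=np.r_[np.full(60,w),np.full(60,-w),W*t,W*t]
        return samp(p[0]+u*np.cos(a)-v*np.sin(a),p[1]+u*np.sin(a)+v*np.cos(a))
    def cost(p): 
        d=np.linalg.norm(border(p,1.5)-border(p,-1.5),axis=1)
        return -np.minimum(d,25).reshape(4,60).mean()
    best=None
    for dx in np.arange(-span,span+1,3):
        for dy in np.arange(-span,span+1,3):
            for da in np.arange(-yspan,yspan+1,4):
                p=(g[0]+dx,g[1]+dy,g[2]+da); c=cost(p)
                if best is None or c<best[0]: best=(c,p)
    r=minimize(cost,best[1],method='Nelder-Mead',options=dict(initial_simplex=[np.array(best[1])+e for e in ([0,0,0],[2,0,0],[0,2,0],[0,0,3])],xatol=.02,fatol=1e-3))
    return r.x,-r.fun
def overlay(f,poly,col=(255,0,255),img=None):
    img=f['img'].copy() if img is None else img
    for q in poly: cv2.polylines(img,[np.round(proj(f,q)*8).astype(int)],True,col,1,cv2.LINE_AA,3)
    return img
E
python3 - <<'E'
from h import *; import pickle
f=pickle.load(open("pics/w1.pkl","rb"))
print([onplane(f,c,6).round().tolist() for c in [(281,108),(334,107),(332,184),(281,183)]])
im=f['img'].copy()
c=onplane(f,(307,146),6); c1=onplane(f,(281,146),6)
print(c,c1)
d=onplane(f,(306,108),6)-c; yaw=np.degrees(np.arctan2(d[1],d[0]))
for dims in ((110,76),(94,60)):
    p,s=edgefit(f,(c[0],c[1],yaw),*dims,6); print(p,s); im=overlay(f,[box(*p[:2],6,p[2],*dims,0)[:4]],img=im)
for k in ["tank","coach","wide_stop","narrow_stop"]:
    r=finder.spot_point(f,k); print(k,[(np.round(q['point']).tolist(),round(q['conf'],2),onplane(f,q['point'],0)[:2].round().tolist()) for q in r[:3]])
save("w1o",cv2.resize(im[60:260],None,fx=1.25,fy=1.25))
E
```

```text
[[465.0, 282.0, 6.0], [489.0, 354.0, 6.0], [595.0, 315.0, 6.0], [568.0, 243.0, 6.0]]
[528.47198123 298.81362013   6.        ] [515.83494724 262.93981028   6.        ]
[528.86704296 298.39386704 159.32201719] 25.0
[528.83892977 298.27110015 159.98195307] 16.228761672973633
tank [([189.0, 132.0], 0.74, [452.0, 141.0])]
coach [([113.0, 168.0], 0.85, [460.0, 6.0]), ([42.0, 193.0], 0.29, [456.0, -125.0])]
wide_stop [([42.0, 196.0], 0.63, [460.0, -130.0])]
narrow_stop [([307.0, 224.0], 0.75, [645.0, 257.0])]
```

play_rows(
  motion=[
    [0.01,-0.02,0.0,0,1],
    [0.02,-0.05,0.0,0,1],
    [0.04,-0.09,0.0,0,1],
    [0.05,-0.13,0.0,0,1],
    [0.06,-0.165,0.0,0,1],
    [0.07,-0.2,0.0,0,1],
    [0.08,-0.24,0.0,0,1],
    [0.09,-0.28,0,0,1],
  ],
)

```text
time_s: 3.55
ee_pos: [639.8, 21.9, 324.4]
ee_rot: [58.6, 90.0, 39.4]
force: [0.2, 0.2, 0.8]
gripper_width: 91.1
```

play_rows(
  motion=[
    [0.01,-0.03,0.0,0,1],
    [0.02,-0.06,0.0,0,1],
    [0.04,-0.09,0.0,0,1],
    [0.05,-0.11,0.0,0,1],
    [0.05,-0.12,0.0,0,1],
    [0.05,-0.12,0.0,0,1],
    [0.05,-0.12,0.0,0,1],
    [0.05,-0.12,0,0,1],
  ],
)

```text
time_s: 4.22
ee_pos: [689.4, -95.5, 324.6]
ee_rot: [94.9, 89.9, 75.7]
force: [-0.1, 0.6, 0.2]
gripper_width: 91.3
```

```bash
sed -i 's/np.minimum(d,25)/np.minimum(d,60)/' h.py; python3 look.py w2
```

```text
4.2667 [689.5 -95.4 324.7] yaw 70.82 91.41010355699714
```

View pics/w2.png

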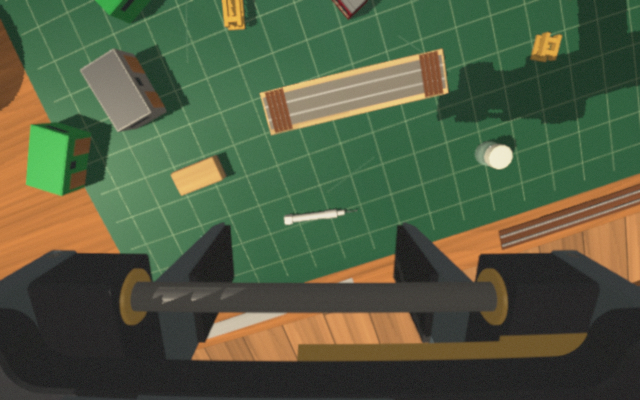

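```bash
python3 - <<'E'
from h import *; import pickle
f=pickle.load(open("pics/w2.pkl","rb"))
def guess(pts,z):
    P=np.array([onplane(f,c,z) for c in pts]); d=P[1]-P[0]; return P[:,0].mean(),P[:,1].mean(),np.degrees(np.arctan2(d[1],d[0]))
g=guess([(261,95),(442,50),(447,93),(270,134)],6); print(g)
p,s=edgefit(f,g,260,60,6); print("siding",p,s); im=overlay(f,[box(*p[:2],6,p[2],260,60,0)[:4]])
for sg in(1,-1):
    a=np.radians(p[2]); q=p[:2]+sg*110*np.array([np.cos(a),np.sin(a)])
    q2,s=edgefit(f,(*q,p[2]),27,58,6,9,6); print("patch",q,q2,s); im=overlay(f,[box(*q2[:2],6,q2[2],27,58,0)[:4]],(0,255,255),im)
g=guess([(81,69),(120,130),(157,110),(117,49)],50); print(g)
p,s=edgefit(f,g,90,56,50); print("shed",p,s); b=box(*p[:2],0,p[2],90,56,50); im=overlay(f,[b[:4],b[4:]],img=im)
g=guess([(172,174),(222,156),(229,177),(181,195)],22)
p,s=edgefit(f,g,70,36,22); print("sand",p,s); b=box(*p[:2],22,p[2],70,36,0); im=overlay(f,[b[:4],b[4:]],img=im)
save("w2o",cv2.resize(im[:240],None,fx=1.25,fy=1.25))
E
```

```text
(np.float64(618.5376720024472), np.float64(-11.369038976128294), np.float64(84.44831177343913))
siding [617.24002362 -11.06736107  84.10085624] 32.29799270629883
patch [628.54556752  98.35011778] [627.29399238  98.49801257  84.05222167] 21.226879119873047
patch [ 605.93447972 -120.48483991] [ 604.86208044 -120.44544279   84.14366315] 22.336669921875
(np.float64(511.7113724207527), np.float64(-303.4917740658152), np.float64(8.503702460052397))
shed [ 510.99019771 -308.48245523    7.03192097] 21.727514266967773
sand [ 652.90204096 -266.34513951   91.63872442] 31.66407012939453
```

View pics/w2o.png

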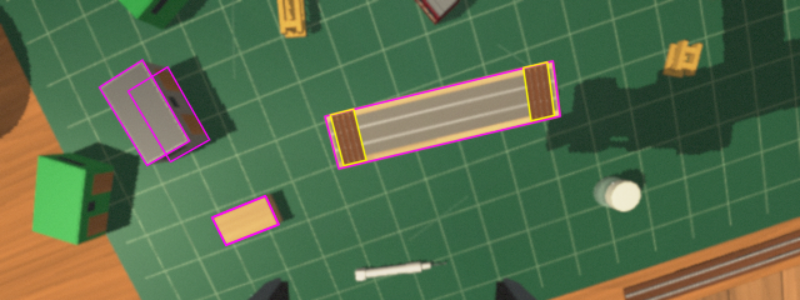

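play_rows(
  motion=[
    [-0.01,-0.02,0.0,0.05,1],
    [-0.02,-0.05,-0.02,0.11,1],
    [-0.04,-0.08,-0.04,0.17,1],
    [-0.06,-0.11,-0.07,0.24,1],
    [-0.075,-0.145,-0.1,0.32,1],
    [-0.09,-0.175,-0.125,0.39,1],
    [-0.1,-0.195,-0.145,0.45,1],
    [-0.104,-0.204,-0.145,0.457,1],
  ],
)

```text
time_s: 4.93
ee_pos: [581.1, -301.9, 173.7]
ee_rot: [153.6, 89.4, 160.5]
force: [0.4, 1.4, -0.6]
gripper_width: 91.4
```

```bash
python3 look.py w3;  python3 - <<'E'
from h import *; import pickle
f=pickle.load(open("pics/w3.pkl","rb"))
p,s=edgefit(f,(511,-308.5,7),90,56,50); print("shed",p,s); b=box(*p[:2],0,p[2],90,56,50); im=overlay(f,[b[4:]])
save("w3o",im)
E
```

```text
4.9833 [ 582.6 -302.8  176.4] yaw 96.77 90.91509187932746
shed [ 510.64910731 -308.67507765    7.15174331] 24.308300018310547
```

View pics/w3o.png

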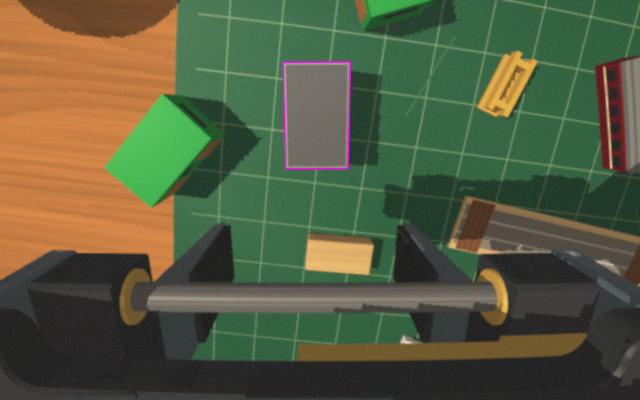

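play_rows(
  motion=[
    [-0.02,-0.002,-0.02,0,1],
    [-0.05,-0.005,-0.05,0.004,1],
    [-0.0754,-0.0073,-0.08,0.004,1],
    [-0.0754,-0.0073,-0.1,0.004,1],
    [-0.0754,-0.0073,-0.12,0.004,1],
    [-0.0754,-0.0073,-0.145,0.004,1],
    [-0.0754,-0.0073,-0.16,0.004,1],
    [-0.0754,-0.0073,-0.164,0.004,1],
  ],
)

```text
time_s: 5.65
ee_pos: [511.2, -306.5, 14.2]
ee_rot: [116.1, 89.9, 123.2]
force: [-0.8, 0.5, -0.4]
gripper_width: 91.3
```

play_rows(
  motion=[
    [0,0,0,0,0.4],
    [0,0,0,0,0.4],
    [0,0,0,0,0.4],
    [0,0,0,0,0.4],
    [0,0,0,0,0.4],
    [0,0,0,0,0.4],
    [0,0,0,0,0.4],
    [0,0,0,0,0.4],
  ],
  squeeze=25,
)

```text
time_s: 6.32
ee_pos: [511.0, -308.5, 15.8]
ee_rot: [3.6, 89.9, 10.7]
force: [-0.1, 2.0, 6.0]
gripper_width: 55.9
```

```bash
python3 - <<'E'
from h import *; import pickle
f=pickle.load(open("pics/w1.pkl","rb"))
for d in ((110,76),(94,60)):
  print(edgefit(f,(528.8,298.3,159.5),*d,6,6,6))
E
```

```text
(array([528.78480277, 298.31345588, 160.04136842]), np.float64(34.266441345214844))
(array([528.81133398, 298.26238189, 160.03795785]), np.float64(16.21778106689453))
```

play_rows(
  motion=[
    [0,0,0.01,0,0.4],
    [0,0,0.03,0,0.4],
    [0,0,0.06,0,0.4],
    [0,0.01,0.09,0,0.4],
    [0,0.03,0.12,0,0.4],
    [0,0.06,0.14,-0.03,0.4],
    [0,0.09,0.15,-0.06,0.4],
    [0,0.125,0.15,-0.1,0.4],
  ],
)

```text
time_s: 6.98
ee_pos: [511.9, -184.1, 168.2]
ee_rot: [-28.6, 89.6, -27.4]
force: [1.1, 1.2, -1.3]
gripper_width: 55.8
```

play_rows(
  motion=[
    [0,0.037,0,-0.03,0.4],
    [0,0.074,0,-0.06,0.4],
    [0,0.11,0,-0.1,0.4],
    [0,0.147,0,-0.14,0.4],
    [0.01,0.184,0,-0.18,0.4],
    [0.01,0.22,0,-0.22,0.4],
    [0.01,0.257,0,-0.26,0.4],
    [0.02,0.294,0,-0.3,0.4],
  ],
)

```text
time_s: 7.65
ee_pos: [528.5, 111.6, 165.0]
ee_rot: [-143.9, 89.9, -159.8]
force: [0.2, 0.3, -1.9]
gripper_width: 56.0
```

play_rows(
  motion=[
    [0,0.035,0,-0.02,0.4],
    [0,0.07,0,-0.04,0.4],
    [0,0.105,0,-0.06,0.4],
    [-0.001,0.14,0,-0.07,0.4],
    [-0.0018,0.168,-0.02,-0.0728,0.4],
    [-0.0018,0.182,-0.05,-0.0728,0.4],
    [-0.0018,0.1879,-0.08,-0.0728,0.4],
    [-0.0018,0.1879,-0.11,-0.0728,0.4],
  ],
)

```text
time_s: 8.32
ee_pos: [528.7, 300.0, 54.0]
ee_rot: [49.8, 89.9, 29.9]
force: [0.3, 1.2, -2.5]
gripper_width: 56.4
```

play_rows(
  motion=[
    [0,0,-0.01,0,0.4],
    [0,0,-0.02,0,0.4],
    [0,0,-0.025,0,0.4],
    [0,0,-0.03,0,0.4],
    [0,0,-0.033,0,0.4],
    [0,0,-0.033,0,0.4],
    [0,0,-0.033,0,0.4],
    [0,0,-0.033,0,0.4],
  ],
)

```text
time_s: 8.98
ee_pos: [529.4, 298.5, 22.9]
ee_rot: [50.2, 89.9, 30.3]
force: [0.4, -0.1, -1.6]
gripper_width: 56.1
```

```bash
python3 look.py w4; python3 -c "
from h import *
f=shot('side'); save('s4',cv2.resize(f['img'][230:400,130:390],None,fx=3,fy=3)); print(sensors.state()['force'])"
```

```text
9.0333 [529.3 298.5  22.8] yaw 70.02 56.15153497271637
[ 0.1455722   0.33798895 -2.21576549]
```

View pics/s4.png

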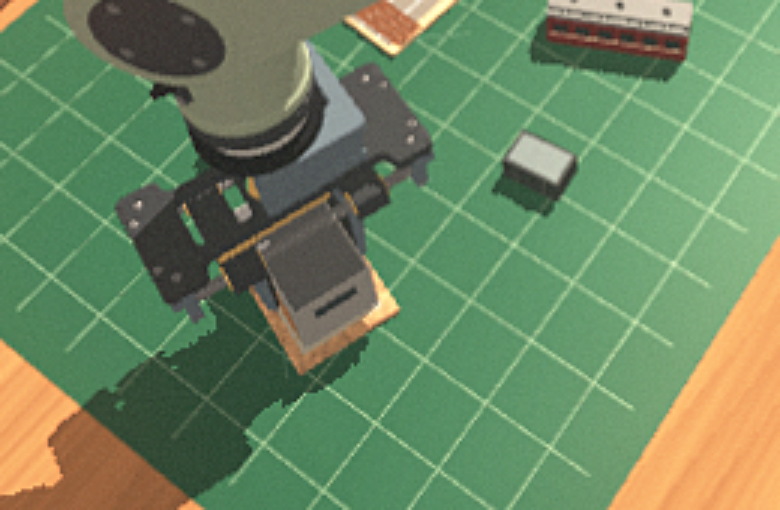

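View pics/w4.png

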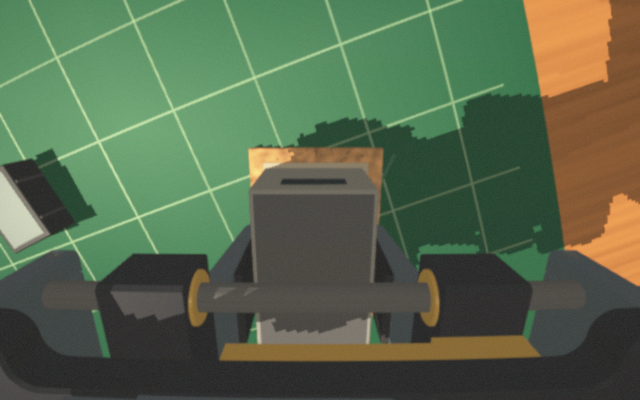

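play_rows(
  motion=[
    [0,0,-0.001,0,0.4],
    [0,0,-0.002,0,0.4],
    [0,0,-0.003,0,0.4],
    [0,0,-0.003,0,0.4],
    [0,0,-0.003,0,0.6],
    [0,0,-0.003,0,0.9],
    [0,0,-0.003,0,1],
    [0,0,-0.003,0,1],
  ],
)

```text
time_s: 9.75
ee_pos: [529.0, 298.4, 19.2]
ee_rot: [52.6, 90.0, 32.6]
force: [0.8, -0.7, 0.0]
gripper_width: 73.1
```

play_rows(
  motion=[
    [0,0,0.0,0,1],
    [0,0,0.0,0,1],
    [0,0,0.02,0,1],
    [0,0,0.05,0,1],
    [0,0,0.08,0,1],
    [0.03,-0.01,0.11,0,1],
    [0.06,-0.02,0.14,0,1],
    [0.08,-0.03,0.15,0,1],
  ],
)

```text
time_s: 10.42
ee_pos: [611.9, 269.0, 173.6]
ee_rot: [42.2, 89.5, 22.3]
force: [-0.5, -0.4, 0.0]
gripper_width: 91.3
```

```bash
python3 look.py w5;  python3 - <<'E'
from h import *; import pickle
f=pickle.load(open("pics/w5.pkl","rb"))
p,s=edgefit(f,(528.8,298.3,160),90,56,56,6,6); print("shed",p,s); b=box(*p[:2],6,p[2],90,56,50); im=overlay(f,[b[4:]])
p,s=edgefit(f,(528.8,298.3,160),110,76,6,4,4); print("plinth",p,s); b=box(*p[:2],6,p[2],110,76,0); im=overlay(f,[b[4:]],img=im)
save("w5o",im)
E
```

```text
10.4667 [616.9 266.7 174.6] yaw 69.93 91.03965012654044
shed [527.73231632 297.72280514 159.85113514] 25.026912689208984
plinth [528.91089125 298.10349109 159.98532303] 32.87614440917969
```

View pics/w5o.png

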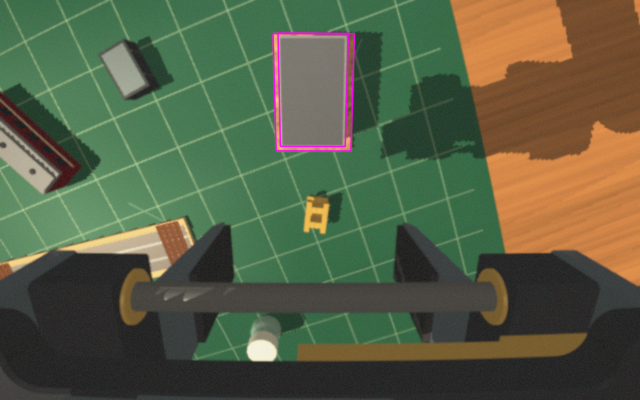

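```bash
python3 look.py w6;  python3 - <<'E'
from h import *; import pickle
f=pickle.load(open("pics/w6.pkl","rb"))
P=np.array([onplane(f,c,22) for c in [(102,52),(128,39),(149,82),(124,98)]]); print(P.round(1))
c=P.mean(0); d=P[2]-P[1]; g=(c[0],c[1],np.degrees(np.arctan2(d[1],d[0]))); print(g)
p,s=edgefit(f,g,46,30,22,6,12); print("tank",p,s); b=box(*p[:2],22,p[2],46,30,0); im=overlay(f,[b[4:]])
p,s=edgefit(f,(528.8,298.3,160),90,56,56,6,6); print("shed",p,s); b=box(*p[:2],6,p[2],90,56,50); im=overlay(f,[b[4:]],img=im)
p,s=edgefit(f,(528.8,298.3,160),110,76,6,4,4); print("plinth",p,s);
save("w6o",im)
E
```

```text
10.5167 [613.7 267.3 172.1] yaw 69.87 90.95277622708889
[[432.1 127.5  22. ]
 [431.3 155.5  22. ]
 [471.7 156.6  22. ]
 [475.9 127.5  22. ]]
(np.float64(452.74360417586036), np.float64(141.76516992877623), np.float64(1.6147325287099996))
tank [447.12917764 140.57771398   5.31337437] 19.221660614013672
shed [528.24000304 297.52726208 159.70443364] 26.161767959594727
plinth [528.93956319 298.11500365 159.94833372] 33.756656646728516
```

View pics/w6o.png

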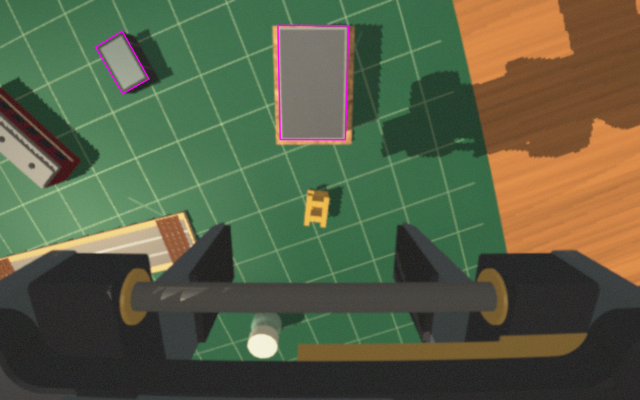

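play_rows(
  motion=[
    [-0.015,-0.02,0.0,0.07,1],
    [-0.03,-0.045,-0.01,0.15,1],
    [-0.05,-0.07,-0.02,0.24,1],
    [-0.07,-0.1,-0.03,0.33,1],
    [-0.085,-0.118,-0.03,0.41,1],
    [-0.088,-0.121,-0.03,0.436,1],
    [-0.088,-0.121,-0.03,0.436,1],
    [-0.088,-0.121,-0.03,0.436,1],
  ],
)

```text
time_s: 11.18
ee_pos: [520.4, 147.5, 138.6]
ee_rot: [141.2, 90.0, 146.1]
force: [0.7, 0.9, -0.3]
gripper_width: 91.3
```

```bash
python3 look.py w7;  python3 - <<'E'
from h import *; import pickle
f=pickle.load(open("pics/w7.pkl","rb"))
p,s=edgefit(f,(448,141,4),46,30,22,6,12); print("tank",p,s); b=box(*p[:2],0,p[2],46,30,22); im=overlay(f,[b[4:]])
save("w7o",im)
E
```

```text
11.2333 [520.9 147.8 138.7] yaw 94.98 90.91862829818452
tank [447.17233572 140.57000104   5.60885699] 20.662982940673828
```

View pics/w7o.png

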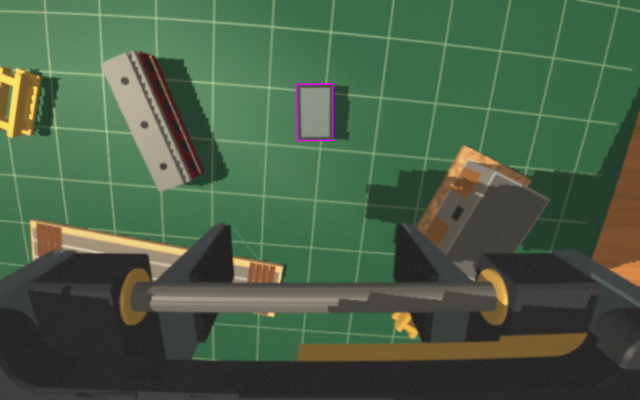

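play_rows(
  motion=[
    [-0.025,-0.002,-0.02,0.005,0.7],
    [-0.05,-0.004,-0.045,0.01,0.7],
    [-0.07,-0.0067,-0.075,0.01,0.7],
    [-0.0736,-0.0067,-0.1,0.01,0.7],
    [-0.0736,-0.0067,-0.12,0.01,0.7],
    [-0.0736,-0.0067,-0.132,0.01,0.7],
    [-0.0736,-0.0067,-0.135,0.01,0.7],
    [-0.0736,-0.0067,-0.135,0.01,0.7],
  ],
)

```text
time_s: 11.9
ee_pos: [447.2, 141.2, 3.1]
ee_rot: [-175.7, 89.9, -170.1]
force: [0.8, 0.3, -0.5]
gripper_width: 64.2
```

play_rows(
  motion=[
    [0,0,0,0,0.2],
    [0,0,0,0,0.2],
    [0,0,0,0,0.2],
    [0,0,0,0,0.2],
    [0,0,0,0,0.2],
    [0,0,0,0,0.2],
    [0,0,0,0,0.2],
    [0,0,0,0,0.2],
  ],
  squeeze=10,
)

```text
time_s: 12.57
ee_pos: [447.5, 140.7, 4.4]
ee_rot: [22.6, 89.9, 28.2]
force: [-1.2, 0.6, 3.8]
gripper_width: 30.2
```

play_rows(
  motion=[
    [0,0,0.02,0,0.2],
    [0,0,0.05,0,0.2],
    [0.005,0.01,0.085,-0.03,0.2],
    [0.02,0.04,0.11,-0.11,0.2],
    [0.037,0.072,0.12,-0.2,0.2],
    [0.054,0.105,0.12,-0.3,0.2],
    [0.07,0.136,0.115,-0.4,0.2],
    [0.08,0.155,0.1,-0.45,0.2],
  ],
)

```text
time_s: 13.23
ee_pos: [530.2, 299.5, 106.0]
ee_rot: [53.6, 89.6, 33.3]
force: [-0.2, -0.2, -0.8]
gripper_width: 30.0
```

play_rows(
  motion=[
    [0.001,0.0021,-0.01,0,0.2],
    [0.001,0.0021,-0.02,0,0.2],
    [0.001,0.0021,-0.03,0,0.2],
    [0.001,0.0021,-0.036,0,0.2],
    [0.001,0.0021,-0.04,0,0.2],
    [0.001,0.0021,-0.042,0,0.2],
    [0.001,0.0021,-0.042,0,0.2],
    [0.001,0.0021,-0.042,0,0.2],
  ],
)

```text
time_s: 13.9
ee_pos: [528.5, 297.4, 62.5]
ee_rot: [50.6, 89.9, 30.4]
force: [0.9, 0.8, -0.9]
gripper_width: 29.8
```

```bash
python3 look.py w8; python3 -c "
from h import *
print(sensors.state()['force'])"
```

```text
13.95 [528.6 297.6  62.7] yaw 69.78 29.98011072018624
[ 0.44991455  0.53171377 -0.04068739]
```

View pics/w8.png

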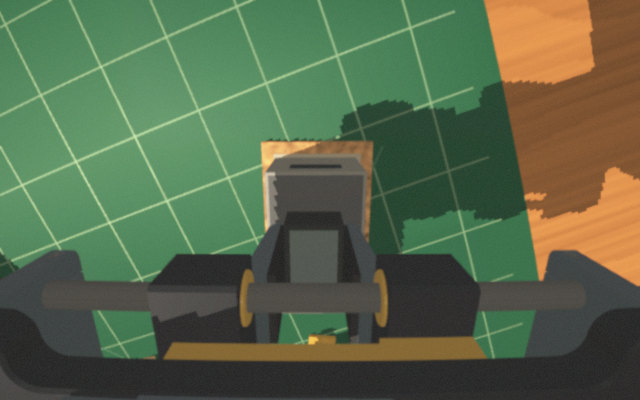

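play_rows(
  motion=[
    [0,0,-0.001,0,0.2],
    [0,0,-0.002,0,0.2],
    [0,0,-0.0025,0,0.2],
    [0,0,-0.0025,0,0.2],
    [0,0,-0.0025,0,0.5],
    [0,0,-0.0025,0,0.6],
    [0,0,-0.0025,0,0.6],
    [0,0,-0.0025,0,0.6],
  ],
)

```text
time_s: 14.62
ee_pos: [528.1, 297.7, 59.2]
ee_rot: [-145.4, 90.0, -165.6]
force: [-0.1, 0.5, -0.4]
gripper_width: 53.2
```

play_rows(
  motion=[
    [0,0,0.0,0,0.6],
    [0,0,0.02,0,0.6],
    [0,0,0.05,0,0.6],
    [0,0,0.08,0,0.6],
    [0.03,-0.01,0.1,0,0.6],
    [0.06,-0.02,0.1,0,0.6],
    [0.08,-0.03,0.1,0,0.6],
    [0.08,-0.03,0.1,0,0.6],
  ],
)

```text
time_s: 15.28
ee_pos: [612.1, 265.8, 159.5]
ee_rot: [15.7, 89.8, -4.7]
force: [0.1, -0.3, 0.9]
gripper_width: 54.7
```

```bash
python3 look.py w9;  python3 - <<'E'
from h import *; import pickle
f=pickle.load(open("pics/w9.pkl","rb"))
p,s=edgefit(f,(528.3,297.8,160),46,30,78,4,6); print("tank",p,s); b=box(*p[:2],78,p[2],46,30,0); im=overlay(f,[b[4:]])
p,s=edgefit(f,(528.3,297.8,160),90,56,56,4,4); print("shed",p,s); b=box(*p[:2],56,p[2],90,56,0); im=overlay(f,[b[4:]],img=im)
p,s=edgefit(f,(528.8,298.3,160),110,76,6,4,4); print("plinth",p,s); b=box(*p[:2],6,p[2],110,76,0); im=overlay(f,[b[4:]],img=im)
save("w9o",im)
E
```

```text
15.3333 [609.7 266.7 159. ] yaw 69.67 54.672302374598104
tank [529.66078027 293.49015681 159.79217302] 12.71353816986084
shed [526.85551379 293.9766986  160.13242066] 26.126575469970703
plinth [528.97407206 298.04248832 159.96956015] 33.90250778198242
```

View pics/w9o.png

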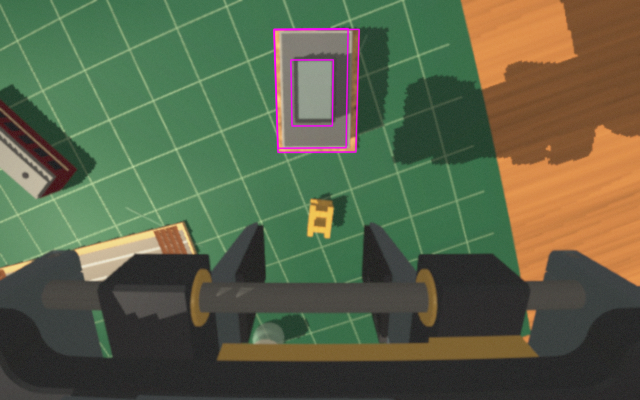

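```bash
python3 - <<'E'
from h import *; import pickle
f=pickle.load(open("pics/w9.pkl","rb"))
im=cv2.resize(f['img'][10:170,240:400],None,fx=3.6,fy=3.6,interpolation=cv2.INTER_CUBIC)
im2=overlay(f,[box(528.2,297.7,56,159.9,90,56,0)[4:],box(528.2,297.7,78,159.8,46,30,0)[4:],box(528.9,298.1,6,160,110,76,0)[4:]])
im2=cv2.resize(im2[10:170,240:400],None,fx=3.6,fy=3.6,interpolation=cv2.INTER_CUBIC)
save("w9z",cv2.resize(np.hstack([im,im2]),(800,400)))
E
```

```text
(no output)
```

View pics/w9z.png

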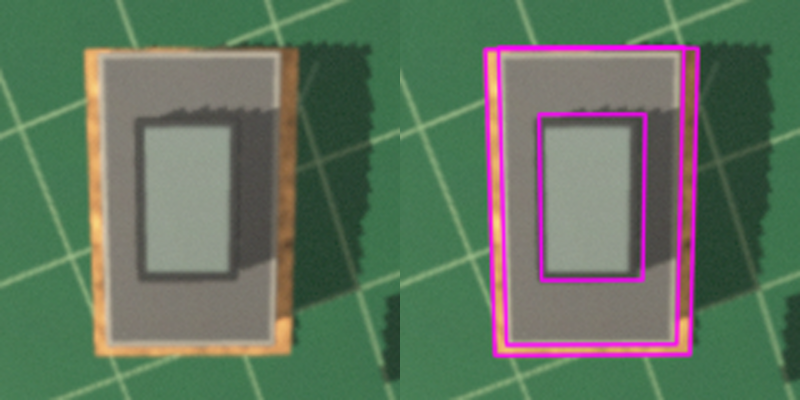

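```bash
python3 - <<'E'
from h import *; import pickle
f=pickle.load(open("pics/w3.pkl","rb"))
P=[onplane(f,c,24) for c in [(517,55),(479,111),(535,64),(499,117)]]; P=np.array(P); print(P.round(1)); d=P[0]-P[1]; c=P.mean(0); g=(c[0],c[1],np.degrees(np.arctan2(d[1],d[0]))); print(g)
p,s=edgefit(f,g,56,22,24,6,12); print(p,s); im=overlay(f,[box(*p[:2],24,p[2],56,22,0)[4:]])
save("w3z",cv2.resize(im[20:160,440:600],None,fx=4,fy=4))
f=pickle.load(open("pics/w2.pkl","rb"))
r=finder.spot_point(f,"coach"); print(r[:1])
E
```

```text
[[ 432.  -131.6   24. ]
 [ 486.3 -155.5   24. ]
 [ 437.  -112.2   24. ]
 [ 489.  -134.6   24. ]]
(np.float64(461.0816896822255), np.float64(-133.4709902024225), np.float64(156.18255636885632))
[ 461.87810272 -130.27361676  164.11581081] 28.350250244140625Traceback (most recent call last):
  File "<stdin>", line 7, in <module>
ValueError: only the last four pictures can be asked about
```

View pics/w3z.png

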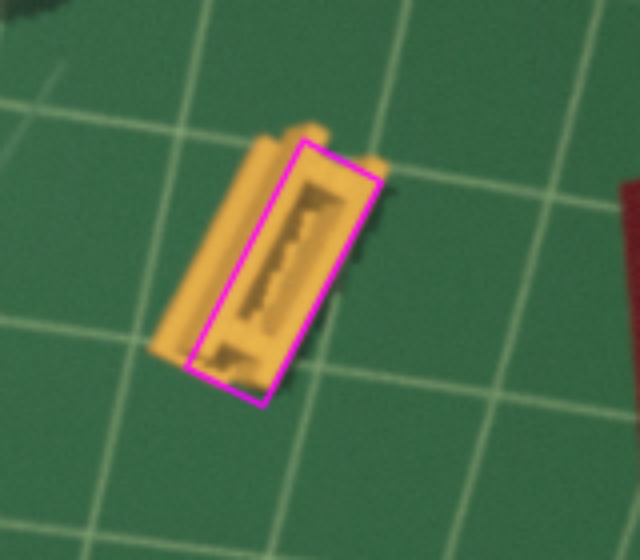

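play_rows(
  motion=[
    [-0.005,-0.03,0.0,0,0.6],
    [-0.01,-0.068,0.0,0,0.6],
    [-0.02,-0.107,0.0,0,0.6],
    [-0.03,-0.145,0.0,0,0.6],
    [-0.035,-0.184,0.0,0,0.6],
    [-0.04,-0.223,0.0,0,0.6],
    [-0.05,-0.262,0.0,0,0.6],
    [-0.06,-0.3,0.0,0,0.6],
  ],
)

```text
time_s: 16.0
ee_pos: [546.6, -33.2, 159.2]
ee_rot: [173.8, 89.9, 153.6]
force: [1.0, -0.5, 0.2]
gripper_width: 54.8
```

play_rows(
  motion=[
    [-0.008,-0.038,-0.005,0,0.6],
    [-0.015,-0.075,-0.01,0,0.6],
    [-0.02,-0.105,-0.02,0,0.6],
    [-0.021,-0.12,-0.03,0,0.6],
    [-0.021,-0.123,-0.03,0,0.6],
    [-0.021,-0.123,-0.03,0,0.6],
    [-0.021,-0.123,-0.03,0,0.6],
    [-0.021,-0.123,-0.03,0,0.6],
  ],
)

```text
time_s: 16.67
ee_pos: [527.6, -153.9, 130.1]
ee_rot: [43.9, 89.9, 23.8]
force: [-0.6, -0.4, 0.1]
gripper_width: 54.8
```

```bash
python3 look.py w10;  python3 - <<'E'
from h import *; import pickle
f=pickle.load(open("pics/w10.pkl","rb"))
p,s=edgefit(f,(461,-131,160),56,22,24,6,12); print("stop",p,s); im=overlay(f,[box(*p[:2],24,p[2],56,22,0)[4:]])
save("w10o",im)
f=shot("wrist"); r=finder.spot_point(f,"wide_stop"); print([(q['conf'],onplane(f,q['point'],0)) for q in r])
E
```

```text
16.7167 [ 527.7 -153.9  130.1] yaw 69.9 54.82435277899962
stop [ 457.72504195 -129.00026591  163.88151297] 43.75677490234375
[(0.69, array([ 456.76611213, -131.27536253,    0.        ]))]
```

View pics/w10o.png

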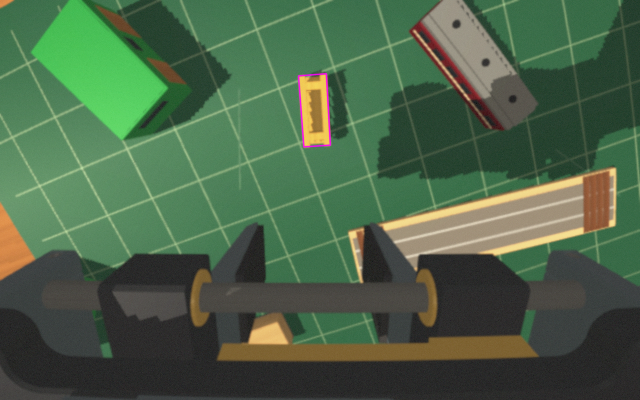

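```bash
python3 - <<'E'
from h import *; import pickle
f=pickle.load(open("pics/w10.pkl","rb"))
im=f['img']; p=(457.7,-129,163.9)
im2=overlay(f,[box(*p[:2],24,p[2],56,22,0)[4:]]);im2=overlay(f,[box(*p[:2],0,p[2],56,22,0)[4:]],(255,0,0),im2)
c=lambda i:cv2.resize(i[60:160,265:365],(400,400),interpolation=cv2.INTER_CUBIC)
save("w10z",np.hstack([c(im),c(im2)]))
E
```

```text
(no output)
```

View pics/w10z.png

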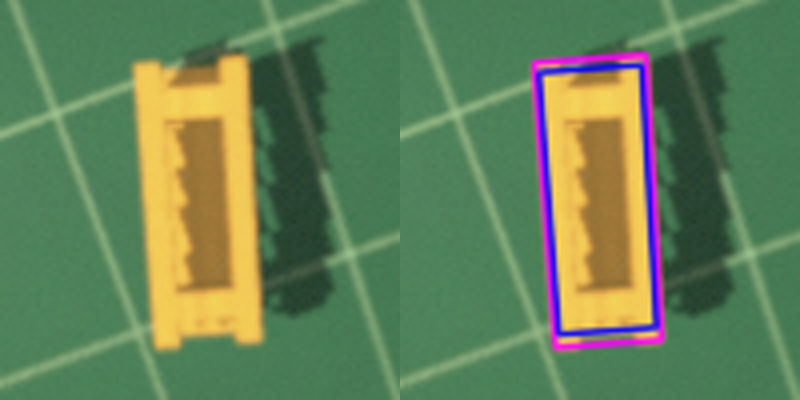

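play_rows(
  motion=[
    [-0.02,0.008,-0.02,0.03,0.6],
    [-0.045,0.018,-0.04,0.0715,0.6],
    [-0.065,0.025,-0.065,0.0715,0.6],
    [-0.0695,0.0263,-0.09,0.0715,0.6],
    [-0.0695,0.0263,-0.11,0.0715,0.6],
    [-0.0695,0.0263,-0.122,0.0715,0.6],
    [-0.0695,0.0263,-0.127,0.0715,0.6],
    [-0.0695,0.0263,-0.127,0.0715,0.6],
  ],
)

```text
time_s: 17.48
ee_pos: [457.4, -128.4, 1.8]
ee_rot: [174.4, 89.9, 158.3]
force: [-0.4, 0.1, -1.0]
gripper_width: 54.7
```

play_rows(
  motion=[
    [0,0,0,0,0.1],
    [0,0,0,0,0.1],
    [0,0,0,0,0.1],
    [0,0,0,0,0.1],
    [0,0,0,0,0.1],
    [0,0,0,0,0.1],
    [0,0,0,0,0.1],
    [0,0,0,0,0.1],
  ],
  squeeze=15,
)

```text
time_s: 18.15
ee_pos: [458.1, -129.0, 2.9]
ee_rot: [12.8, 89.9, -3.3]
force: [0.7, 0.7, 4.9]
gripper_width: 22.1
```

play_rows(
  motion=[
    [0,0,0.02,0,0.1],
    [0,0,0.05,0,0.1],
    [0.01,0.015,0.08,0.02,0.1],
    [0.03,0.04,0.1,0.05,0.1],
    [0.055,0.07,0.1,0.08,0.1],
    [0.08,0.103,0.1,0.11,0.1],
    [0.105,0.138,0.1,0.14,0.1],
    [0.13,0.172,0.1,0.17,0.1],
  ],
)

```text
time_s: 18.82
ee_pos: [587.1, 43.0, 102.3]
ee_rot: [-149.4, 90.0, -155.6]
force: [1.1, -0.8, -0.9]
gripper_width: 22.2
```

play_rows(
  motion=[
    [0.02,0.03,0,0.008,0.1],
    [0.035,0.048,-0.01,0.008,0.1],
    [0.0404,0.0554,-0.03,0.008,0.1],
    [0.0404,0.0554,-0.055,0.008,0.1],
    [0.0404,0.0554,-0.075,0.008,0.1],
    [0.0404,0.0554,-0.08,0.008,0.1],
    [0.0404,0.0554,-0.08,0.008,0.1],
    [0.0404,0.0554,-0.08,0.008,0.1],
  ],
)

```text
time_s: 19.48
ee_pos: [627.3, 96.7, 22.8]
ee_rot: [24.4, 90.0, 18.5]
force: [-0.7, -1.0, -0.2]
gripper_width: 21.9
```

```bash
python3 look.py w11; 
```

```text
19.5333 [627.9  96.8  23.6] yaw 84.07 22.31383819735538
```

View pics/w11.png

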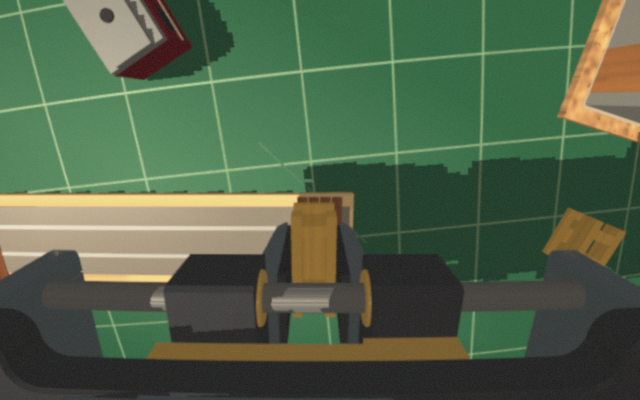

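```bash
python3 - <<'E'
from h import *
for _ in range(4):
    f=grab_frame("side"); st=sensors.state(); print(st['ee_pos'].round(1),st['force'].round(1))
f=shot("wrist")
im=overlay(f,[box(628.1,98.4,6,84.1,27,58,0)[:4]]); im=overlay(f,[box(617.2,-11.1,6,84.1,260,60,0)[:4]],(255,0,0),im)
save("w11o",im)
E
```

```text
[628.1  96.8  24. ] [ 0.2 -0.2 -0.2]
[628.1  96.8  24.1] [-0.6  0.3 -0.5]
[628.   96.8  24.1] [ 0.3  0.1 -1.1]
[627.8  96.8  23.9] [-0.4 -0.3 -1.2]
```

View pics/w11o.png

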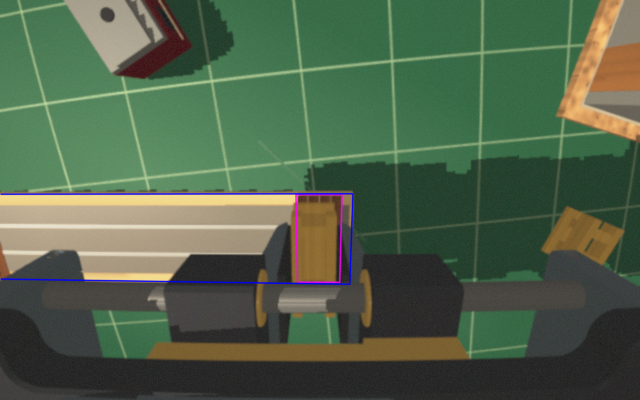

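play_rows(
  motion=[
    [0,0.001,-0.003,0,0.1],
    [0,0.0016,-0.007,0,0.1],
    [0,0.0016,-0.01,0,0.1],
    [0,0.0016,-0.012,0,0.1],
    [0,0.0016,-0.014,0,0.1],
    [0,0.0016,-0.014,0,0.1],
    [0,0.0016,-0.014,0,0.1],
    [0,0.0016,-0.014,0,0.1],
  ],
)

```text
time_s: 20.45
ee_pos: [626.7, 98.5, 8.9]
ee_rot: [179.1, 90.0, 173.2]
force: [-2.7, -0.2, 5.3]
gripper_width: 21.8
```

```bash
python3 - <<'E'
from h import *
for _ in range(3):
    f=grab_frame("side"); st=sensors.state(); print(st['ee_pos'].round(1),st['force'].round(1))
f=shot("wrist")
im=overlay(f,[box(628.1,98.4,6,84.1,27,58,0)[:4]]); im=overlay(f,[box(617.2,-11.1,6,84.1,260,60,0)[:4]],(255,0,0),im)
save("w12o",im)
E
```

```text
[626.7  98.5   8.9] [-2.1  0.3  5.5]
[626.7  98.5   8.9] [-3.  -0.6  4.3]
[626.7  98.5   8.9] [-1.6  0.5  5.4]
```

View pics/w12o.png

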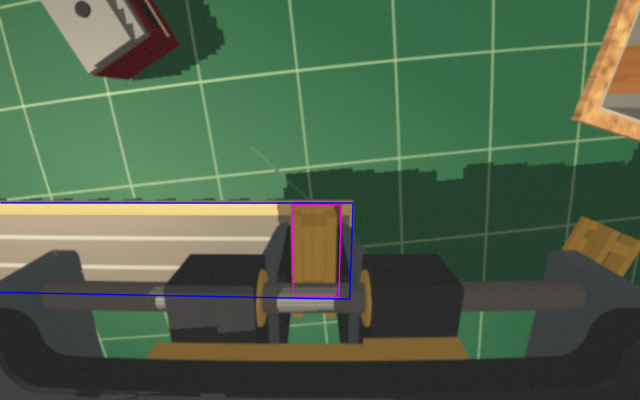

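play_rows(
  motion=[
    [0,0,0.0005,0,0.3],
    [0,0,0.0005,0,0.5],
    [0,0,0.0005,0,0.55],
    [0,0,0.0005,0,0.55],
    [0,0,0.0005,0,0.55],
    [0,0,0.0005,0,0.55],
    [0,0,0.01,0,0.55],
    [0,0,0.03,0,0.55],
  ],
)

```text
time_s: 21.32
ee_pos: [625.1, 98.2, 36.7]
ee_rot: [-167.5, 89.7, -173.4]
force: [0.3, -0.2, -0.1]
gripper_width: 50.3
```

play_rows(
  motion=[
    [0,0.0,0.03,0,0.55],
    [0.01,0.01,0.06,0,0.55],
    [0.03,0.04,0.09,0,0.55],
    [0.055,0.065,0.1,0,0.55],
    [0.07,0.085,0.1,0,0.55],
    [0.075,0.09,0.1,0,0.55],
    [0.075,0.09,0.1,0,0.55],
    [0.075,0.09,0.1,0,0.55],
  ],
)

```text
time_s: 21.98
ee_pos: [701.0, 187.9, 137.7]
ee_rot: [-148.6, 89.8, -154.5]
force: [0.3, -0.7, -0.7]
gripper_width: 50.1
```

```bash
python3 look.py w13; python3 - <<'E'
from h import *; import pickle
f=pickle.load(open("pics/w13.pkl","rb"))
p,s=edgefit(f,(627.5,98.4,174),56,22,30,4,6); print("stop",p,s); im=overlay(f,[box(*p[:2],30,p[2],56,22,0)[4:]])
p,s=edgefit(f,(627.5,98.4,84),27,58,6,4,6); print("patch",p,s); im=overlay(f,[box(*p[:2],6,p[2],27,58,0)[4:]],(255,0,0),im)
save("w13o",im)
E
```

```text
22.0333 [700.8 187.3 137.7] yaw 84.07 50.5120558675658
stop [626.69965375  96.97476534 174.09390393] 37.962890625
patch [626.1283594   94.67718473  84.40552127] 28.12550163269043
```

View pics/w13o.png

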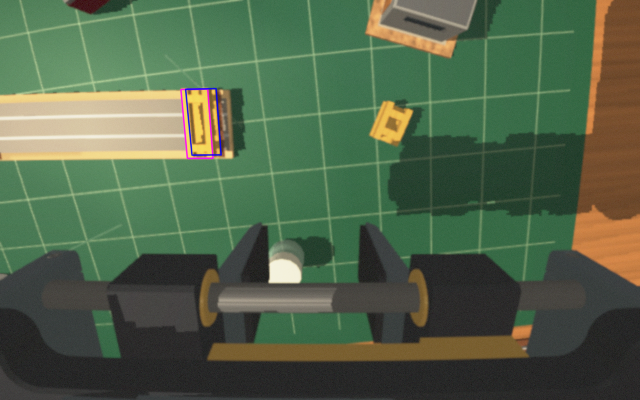

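```bash
python3 - <<'E'
from h import *; import pickle
f=pickle.load(open("pics/w13.pkl","rb"))
o=ortho(f,643,255,40,24,0.2); save("nz",cv2.resize(np.hstack([cv2.resize(f['img'][85:165,350:430],(400,400),interpolation=2),o]),(800,400)))
for y in range(-90,90,20):
  p,s=edgefit(f,(641,256,y),32,22,24,6,10); print(p,s)
E
```

```text
[645.31980397 256.31684198 -98.29183904] 22.199901580810547
[645.27066711 256.38303333 -97.8918321 ] 22.211641311645508
[641.74910861 254.8903914  -27.00520879] 34.675086975097656
[643.83330118 259.42901883 -26.39351329] 36.203468322753906
[643.82822929 259.43247694 -26.399595  ] 36.2006721496582
[641.74496145 254.9335183  -27.02924856] 34.663673400878906
[641.91961822 255.43791016  24.46108693] 22.363819122314453
[646.0869469  252.92095993  64.00964993] 25.494482040405273
[646.10428947 252.89517932  63.99985581] 25.496694564819336
```

View pics/nz.png

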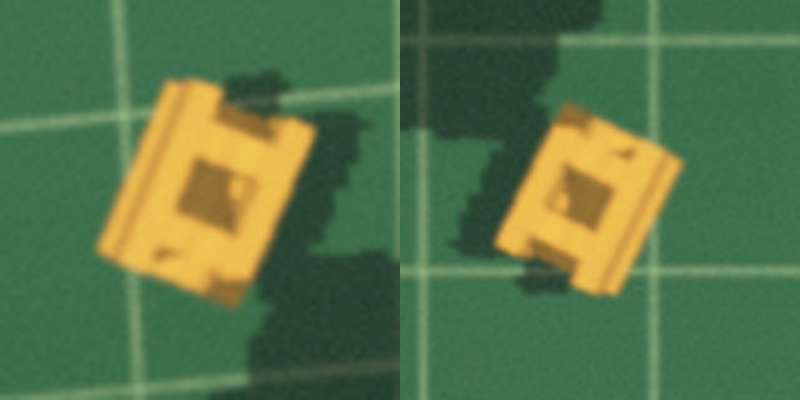

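play_rows(
  motion=[
    [0.002,0.01,0,-0.1,0.55],
    [0.004,0.03,-0.005,-0.2,0.55],
    [0.005,0.04,-0.01,-0.3,0.55],
    [0.005,0.041,-0.01,-0.358,0.55],
    [0.005,0.041,-0.01,-0.358,0.55],
    [0.005,0.041,-0.01,-0.358,0.55],
    [0.005,0.041,-0.01,-0.358,0.55],
    [0.005,0.041,-0.01,-0.358,0.55],
  ],
)

```text
time_s: 22.7
ee_pos: [706.9, 228.5, 128.8]
ee_rot: [-9.5, 90.0, -35.9]
force: [0.1, -0.7, -0.4]
gripper_width: 50.3
```

```bash
python3 look.py w14; python3 - <<'E'
from h import *; import pickle
f=pickle.load(open("pics/w14.pkl","rb"))
p,s=edgefit(f,(643.6,259,-26.4),32,22,24,4,10); print("stop",p,s); im=overlay(f,[box(*p[:2],24,p[2],32,22,0)[4:]])
q=proj(f,[p[0],p[1],12])[0].astype(int); c=lambda i:cv2.resize(i[q[1]-40:q[1]+40,q[0]-40:q[0]+40],(400,400),interpolation=2)
save("w14z",np.hstack([c(f['img']),c(im)]))
E
```

```text
22.75 [707.  228.7 128.8] yaw 63.57 50.0067308597789
stop [643.4933637  259.42972951 -26.25325855] 47.699440002441406
```

View pics/w14z.png

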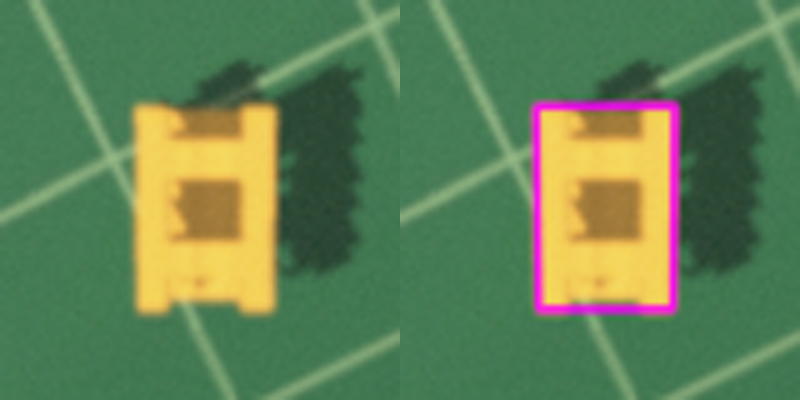

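play_rows(
  motion=[
    [-0.02,0.01,-0.02,0.003,0.55],
    [-0.045,0.02,-0.04,0.003,0.55],
    [-0.06,0.03,-0.065,0.003,0.55],
    [-0.0635,0.0307,-0.09,0.003,0.55],
    [-0.0635,0.0307,-0.11,0.003,0.55],
    [-0.0635,0.0307,-0.121,0.003,0.55],
    [-0.0635,0.0307,-0.126,0.003,0.55],
    [-0.0635,0.0307,-0.126,0.003,0.55],
  ],
)

```text
time_s: 23.42
ee_pos: [643.6, 259.8, 1.9]
ee_rot: [-137.3, 89.9, -163.6]
force: [-0.7, -0.6, 0.2]
gripper_width: 50.4
```

play_rows(
  motion=[
    [0,0,0,0,0.1],
    [0,0,0,0,0.1],
    [0,0,0,0,0.1],
    [0,0,0,0,0.1],
    [0,0,0,0,0.1],
    [0,0,0,0,0.1],
    [0,0,0,0,0.1],
    [0,0,0,0,0.1],
  ],
  squeeze=12,
)

```text
time_s: 24.08
ee_pos: [644.0, 260.3, 3.3]
ee_rot: [45.3, 89.9, 19.0]
force: [-0.5, -0.5, 5.3]
gripper_width: 21.9
```

```bash
python3 look.py w15
```

```text
24.1333 [644.  260.3   3.3] yaw 63.76 21.671096225440348
```

play_rows(
  motion=[
    [0,0,0.02,0,0.1],
    [0,0,0.05,0,0.1],
    [0,-0.015,0.08,0.02,0.1],
    [-0.005,-0.045,0.1,0.06,0.1],
    [-0.01,-0.08,0.1,0.11,0.1],
    [-0.01,-0.118,0.1,0.16,0.1],
    [-0.015,-0.156,0.1,0.21,0.1],
    [-0.02,-0.194,0.1,0.26,0.1],
  ],
)

```text
time_s: 24.8
ee_pos: [622.7, 64.8, 102.0]
ee_rot: [-173.0, 90.0, 175.8]
force: [-0.6, 0.4, -1.3]
gripper_width: 22.1
```

play_rows(
  motion=[
    [-0.005,-0.038,0,0.04,0.1],
    [-0.01,-0.076,0,0.07,0.1],
    [-0.015,-0.114,-0.0,0.09,0.1],
    [-0.0186,-0.15,-0.01,0.095,0.1],
    [-0.0186,-0.177,-0.03,0.095,0.1],
    [-0.0186,-0.1868,-0.06,0.095,0.1],
    [-0.0186,-0.1868,-0.08,0.095,0.1],
    [-0.0186,-0.1868,-0.08,0.095,0.1],
  ],
)

```text
time_s: 25.47
ee_pos: [600.9, -120.8, 17.6]
ee_rot: [172.1, 89.4, 166.0]
force: [0.1, 0.1, -1.1]
gripper_width: 22.2
```

```bash
python3 look.py w16; python3 - <<'E'
from h import *
for _ in range(3):
    f=grab_frame("side"); st=sensors.state(); print(st['ee_pos'].round(1),st['force'].round(1))
f=shot("wrist")
im=overlay(f,[box(605.4,-120.5,6,84.1,27,58,0)[:4]]); im=overlay(f,[box(617.2,-11.1,6,84.1,260,60,0)[:4]],(255,0,0),im)
save("w16o",im)
E
```

```text
25.5167 [ 602.6 -120.5   19.9] yaw 84.04 21.541499996602422
[ 604.3 -120.4   21.8] [0.6 0.1 0.3]
[ 605.5 -120.3   23.1] [-0.2  0.8  0.2]
[ 606.  -120.3   23.8] [-0.7 -0.4  0.2]
```

View pics/w16o.png

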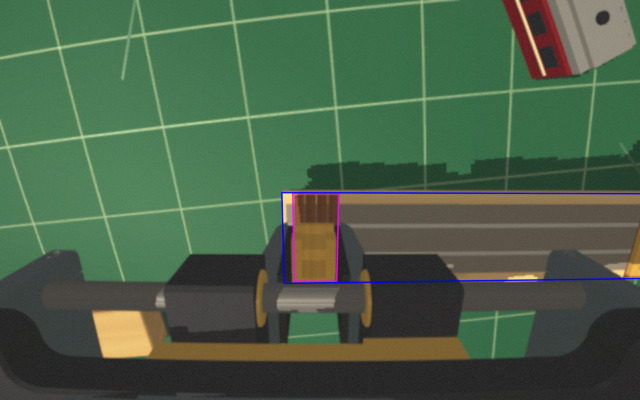

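play_rows(
  motion=[
    [-0.0005,0,-0.003,0,0.1],
    [-0.0005,0,-0.007,0,0.1],
    [-0.0005,0,-0.01,0,0.1],
    [-0.0005,0,-0.012,0,0.1],
    [-0.0005,0,-0.014,0,0.1],
    [-0.0005,0,-0.0145,0,0.1],
    [-0.0005,0,-0.0145,0,0.1],
    [-0.0005,0,-0.0145,0,0.1],
  ],
)

```text
time_s: 26.38
ee_pos: [604.3, -120.4, 9.1]
ee_rot: [86.3, 90.0, 80.3]
force: [-2.1, 0.8, 7.0]
gripper_width: 21.6
```

```bash
python3 look.py w17
```

```text
26.4333 [ 604.3 -120.4    9.1] yaw 84.09 21.85056345563952
```

play_rows(
  motion=[
    [0,0,0.0005,0,0.3],
    [0,0,0.0005,0,0.5],
    [0,0,0.0005,0,0.55],
    [0,0,0.0005,0,0.55],
    [0,0,0.0005,0,0.55],
    [0,0,0.0005,0,0.55],
    [0,0,0.01,0,0.7],
    [0,0,0.03,0,0.7],
  ],
)

```text
time_s: 27.1
ee_pos: [602.5, -120.2, 36.3]
ee_rot: [172.6, 89.7, 166.7]
force: [0.0, 0.5, -0.3]
gripper_width: 60.9
```

play_rows(
  motion=[
    [0,0.0,0.03,0,0.8],
    [0.0,0.01,0.07,0,0.8],
    [0.01,0.04,0.1,0,0.8],
    [0.02,0.075,0.13,0,0.8],
    [0.025,0.105,0.145,0,0.8],
    [0.03,0.12,0.15,0,0.8],
    [0.03,0.12,0.15,0,0.8],
    [0.03,0.12,0.15,0,0.8],
  ],
)

```text
time_s: 27.77
ee_pos: [634.1, -0.3, 187.8]
ee_rot: [-119.5, 89.9, -125.3]
force: [0.1, -0.1, -0.5]
gripper_width: 72.9
```

```bash
python3 look.py w18
```

```text
27.8167 [633.5  -1.2 187. ] yaw 84.12 72.9614502891695
```

View pics/w18.png

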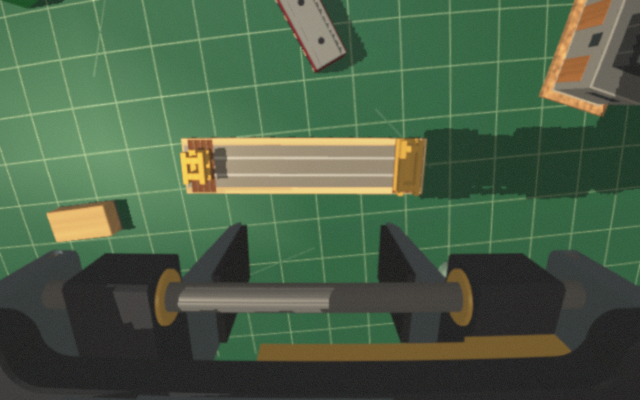

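```bash
python3 - <<'E'
from h import *; import pickle
f=pickle.load(open("pics/w18.pkl","rb"))
p,s=edgefit(f,(617.2,-11.1,84.1),260,60,6,4,4); print("siding",p,s); im=overlay(f,[box(*p[:2],6,p[2],260,60,0)[4:]],(255,0,0))
a=np.radians(p[2]);e=np.array([np.cos(a),np.sin(a)])
for sg,L in((1,56),(-1,32)):
    q=p[:2]+sg*110*e; r,s=edgefit(f,(*q,p[2]+90),L,22,30,4,4); d=r[:2]-q; print(r,s,"along",d@e,"across",d@[-e[1],e[0]],"dyaw",r[2]-p[2]-90)
    im=overlay(f,[box(*r[:2],30,r[2],L,22,0)[4:]],img=im); im=overlay(f,[box(*q,6,p[2],27,58,0)[4:]],(255,255,0),im)
save("w18z",cv2.resize(im[120:210,165:445],None,fx=2.8,fy=2.8,interpolation=2))
q=[onplane(f,c,38).round(1).tolist() for c in [(280,3),(318,70),(346,50)]]; print(q)
E
```

```text
siding [616.89919422 -12.8847051   84.08587371] 29.51293182373047
[623.90730329  93.58734238 179.6182808 ] 20.011802673339844 along -3.3725560411361277 across 3.999835161984183 dyaw 5.532407081812181
[ 602.20332337 -121.7746328   174.23993482] 30.466432571411133 along 0.17541523170507792 across 3.397875072163838 dyaw 0.15406110919420257
[[466.1, -14.2, 38.0], [524.9, 13.3, 38.0], [510.4, 39.9, 38.0]]
```

View pics/w18z.png

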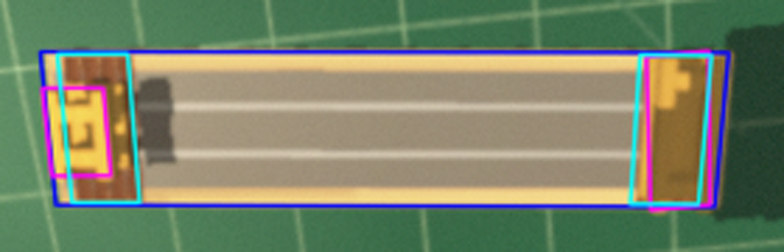

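play_rows(
  motion=[
    [0.01,-0.02,0,0,0.8],
    [0.02,-0.045,-0.01,0,0.8],
    [0.03,-0.075,-0.02,0,0.8],
    [0.045,-0.105,-0.04,0,0.8],
    [0.052,-0.127,-0.057,0,0.8],
    [0.052,-0.127,-0.057,0,0.8],
    [0.052,-0.127,-0.057,0,0.8],
    [0.052,-0.127,-0.057,0,0.8],
  ],
)

```text
time_s: 28.48
ee_pos: [685.5, -128.3, 130.2]
ee_rot: [165.8, 89.9, 159.8]
force: [-0.8, 0.4, 1.2]
gripper_width: 73.1
```

```bash
python3 look.py w19; python3 - <<'E'
from h import *; import pickle
f=pickle.load(open("pics/w19.pkl","rb"))
r,s=edgefit(f,(604,-121,174.1),32,22,30,4,4); print(r,s)
im=overlay(f,[box(*r[:2],30,r[2],32,22,0)[4:]]); im=overlay(f,[box(605.5,-120.5,6,84.1,27,58,0)[4:],box(617.2,-11.1,6,84.1,260,60,0)[4:]],(255,255,0),im)
c=lambda i:cv2.resize(i[60:180,260:380],(400,400),interpolation=2)
save("w19z",np.hstack([c(f['img']),c(im)]))
E
```

```text
28.5333 [ 685.9 -127.7  131.1] yaw 84.06 73.0410801946485
[ 603.74299413 -121.81223991  174.09757287] 34.53386688232422
```

View pics/w19z.png

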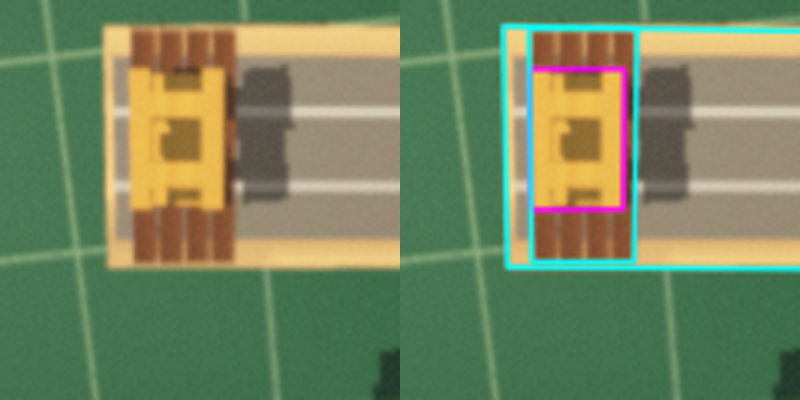

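play_rows(
  motion=[
    [0.002,0.02,0,0,0.8],
    [0.005,0.055,0,0,0.8],
    [0.01,0.092,0,0,0.8],
    [0.013,0.13,0,0,0.8],
    [0.016,0.168,0,0,0.8],
    [0.019,0.2,0,0,0.8],
    [0.021,0.218,0,0,0.8],
    [0.021,0.218,0,0,0.8],
  ],
)

```text
time_s: 29.2
ee_pos: [707.3, 95.4, 131.9]
ee_rot: [47.8, 89.9, 42.2]
force: [0.1, -0.5, -0.5]
gripper_width: 72.8
```

```bash
python3 look.py w20; python3 - <<'E'
from h import *; import pickle
f=pickle.load(open("pics/w20.pkl","rb"))
r,s=edgefit(f,(627,97.5,174.1),56,22,30,4,4); print(r,s)
im=overlay(f,[box(*r[:2],30,r[2],56,22,0)[4:]]); im=overlay(f,[box(627.8,98.4,6,84.1,27,58,0)[4:],box(617.2,-11.1,6,84.1,260,60,0)[4:]],(255,255,0),im)
c=lambda i:cv2.resize(i[60:180,260:380],(400,400),interpolation=2)
save("w20z",np.hstack([c(f['img']),c(im)]))
E
```

```text
29.25 [707.2  92.6 131.7] yaw 84.32 73.19222877284105
[627.63280268  96.86457678 174.09014531] 36.48261642456055
```

View pics/w20z.png

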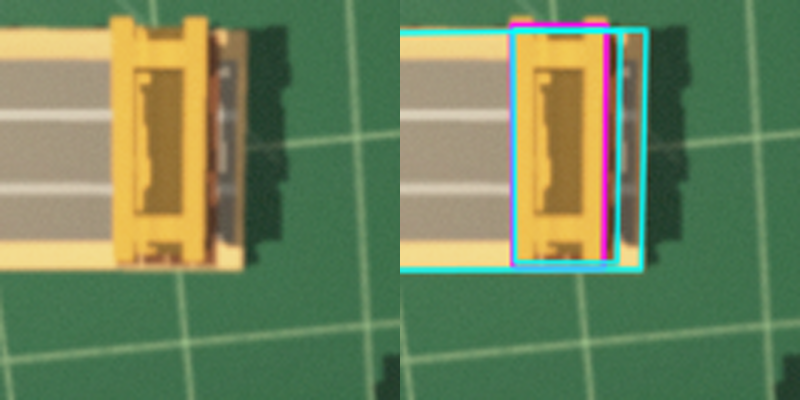

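play_rows(
  motion=[
    [-0.01,0,0.01,-0.1,0.8],
    [-0.03,-0.01,0.02,-0.21,0.8],
    [-0.05,-0.02,0.02,-0.32,0.8],
    [-0.07,-0.03,0.02,-0.43,0.8],
    [-0.09,-0.035,0.02,-0.54,0.8],
    [-0.11,-0.04,0.02,-0.65,0.8],
    [-0.13,-0.05,0.02,-0.76,0.8],
    [-0.15,-0.06,0.02,-0.87,0.8],
  ],
)

```text
time_s: 29.92
ee_pos: [556.0, 28.3, 151.4]
ee_rot: [-7.1, 89.9, -63.2]
force: [-0.3, -0.2, 0.2]
gripper_width: 73.4
```

play_rows(
  motion=[
    [-0.02,-0.01,0,-0.11,0.8],
    [-0.04,-0.02,0,-0.22,0.8],
    [-0.06,-0.025,0,-0.33,0.8],
    [-0.08,-0.03,0,-0.44,0.8],
    [-0.1,-0.04,0,-0.55,0.8],
    [-0.12,-0.045,0,-0.66,0.8],
    [-0.14,-0.055,0,-0.77,0.8],
    [-0.15,-0.058,0,-0.88,0.8],
  ],
)

```text
time_s: 30.58
ee_pos: [404.3, -29.6, 151.2]
ee_rot: [-24.6, 89.9, -131.2]
force: [0.5, 0.1, -0.0]
gripper_width: 73.3
```

play_rows(
  motion=[
    [0,0,0,-0.11,0.8],
    [0,0,0,-0.22,0.8],
    [0,0,0,-0.33,0.8],
    [0,0,0,-0.44,0.8],
    [0,0,0,-0.55,0.8],
    [0,0,0,-0.66,0.8],
    [0,0,0,-0.77,0.8],
    [0,0,0,-0.854,0.8],
  ],
)

```text
time_s: 31.25
ee_pos: [406.9, -29.0, 151.4]
ee_rot: [94.6, 89.9, -60.8]
force: [0.6, -0.8, 0.3]
gripper_width: 72.5
```

```bash
python3 look.py w21
```

```text
31.3 [406.9 -29.  151.4] yaw -65.58 72.82335595144471
```

View pics/w21.png

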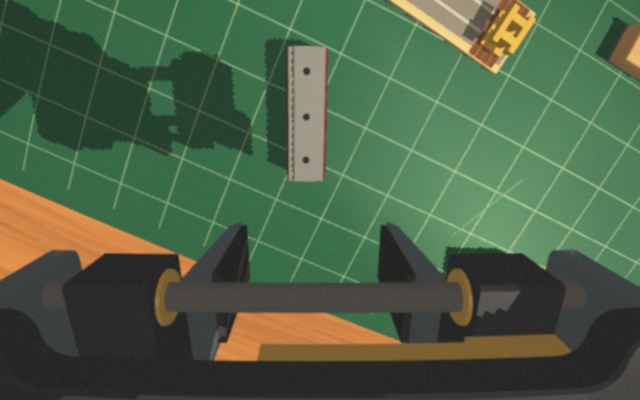

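```bash
python3 - <<'E'
from h import *; import pickle
f=pickle.load(open("pics/w21.pkl","rb"))
for z,W,L in ((38,34,110),(30,34,110),(38,30,106)):
    p,s=edgefit(f,(468,3,25),L,W,z,6,6); print(z,W,p,s); im=overlay(f,[box(*p[:2],z,p[2],L,W,0)[4:]])
    save(f"w21z{z}_{W}",cv2.resize(im[25:200,250:360],None,fx=2.5,fy=2.5,interpolation=2))
ims=[cv2.imread(f"pics/w21z{k}.png") for k in("38_34","30_34","38_30")]; save("w21z",cv2.resize(np.hstack(ims),(800,424)))
f=shot("wrist");print([(q['conf'],onplane(f,q['point'],0)) for q in finder.spot_point(f,"coach")[:1]])
E
```

```text
38 34 [467.37326701   3.36620162  23.627734  ] 27.09701156616211
30 34 [467.6852069    3.23038155  23.59358036] 24.708118438720703
38 30 [465.34958002   3.66680703  23.64199994] 19.1270694732666
[(0.71, array([471.48288056,   3.99463921,   0.        ]))]
```

View pics/w21z.png

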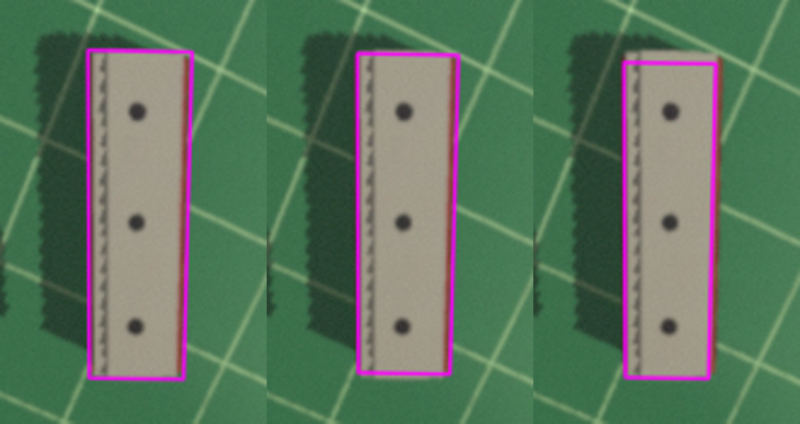

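play_rows(
  motion=[
    [0.02,0.01,-0.02,-0.014,0.8],
    [0.045,0.024,-0.045,-0.014,0.8],
    [0.0605,0.0323,-0.075,-0.014,0.8],
    [0.0605,0.0323,-0.105,-0.014,0.8],
    [0.0605,0.0323,-0.13,-0.014,0.8],
    [0.0605,0.0323,-0.142,-0.014,0.8],
    [0.0605,0.0323,-0.1464,-0.014,0.8],
    [0.0605,0.0323,-0.1464,-0.014,0.8],
  ],
)

```text
time_s: 32.07
ee_pos: [467.3, 4.2, 3.9]
ee_rot: [-16.7, 89.9, -172.5]
force: [0.6, 0.9, 0.2]
gripper_width: 73.0
```

play_rows(
  motion=[
    [0,0,0,0,0.2],
    [0,0,0,0,0.2],
    [0,0,0,0,0.2],
    [0,0,0,0,0.2],
    [0,0,0,0,0.2],
    [0,0,0,0,0.2],
    [0,0,0,0,0.2],
    [0,0,0,0,0.2],
  ],
  squeeze=12,
)

```text
time_s: 32.73
ee_pos: [468.0, 4.7, 4.9]
ee_rot: [150.0, 90.0, -5.9]
force: [-1.1, 0.4, 4.6]
gripper_width: 34.1
```

```bash
python3 look.py w22
```

```text
32.7833 [468.1   4.7   5. ] yaw -65.9 34.04947940910729
```

View pics/w22.png

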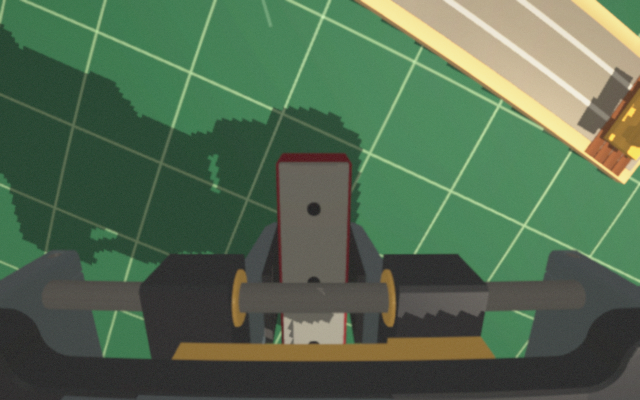

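play_rows(
  motion=[
    [0,0,0.02,0,0.2],
    [0,0,0.05,0.05,0.2],
    [0.01,0,0.08,0.16,0.2],
    [0.03,-0.003,0.09,0.27,0.2],
    [0.05,-0.005,0.09,0.38,0.2],
    [0.075,-0.008,0.09,0.49,0.2],
    [0.1,-0.01,0.09,0.6,0.2],
    [0.12,-0.012,0.09,0.71,0.2],
  ],
)

```text
time_s: 33.45
ee_pos: [589.5, -7.5, 94.3]
ee_rot: [105.1, 90.0, -9.8]
force: [-0.5, -0.5, -0.5]
gripper_width: 33.8
```

play_rows(
  motion=[
    [0.02,-0.002,0,0.11,0.2],
    [0.029,-0.0032,0,0.22,0.2],
    [0.0294,-0.0032,-0.01,0.31,0.2],
    [0.0294,-0.0032,-0.03,0.337,0.2],
    [0.0294,-0.0032,-0.055,0.337,0.2],
    [0.0294,-0.0032,-0.071,0.337,0.2],
    [0.0294,-0.0032,-0.071,0.337,0.2],
    [0.0294,-0.0032,-0.071,0.337,0.2],
  ],
)

```text
time_s: 34.12
ee_pos: [616.5, -10.5, 22.5]
ee_rot: [-85.1, 89.9, 178.9]
force: [0.0, 0.0, -0.8]
gripper_width: 33.9
```

```bash
python3 - <<'E'
from h import *
for _ in range(4):
    f=grab_frame("side"); st=sensors.state(); print(st['ee_pos'].round(1),st['force'].round(1))
E
python3 look.py w23
```

```text
[617.6 -10.5  23.8] [-0.1  0.5 -1. ]
[618.2 -10.5  24.5] [ 0.8 -0.5 -0.9]
[618.4 -10.5  24.9] [-0.5 -1.  -0.7]
[618.4 -10.5  25. ] [-0.4  0.3 -1.6]
34.3667 [618.2 -10.5  25. ] yaw -5.92 33.80923249943885
```

View pics/w23.png

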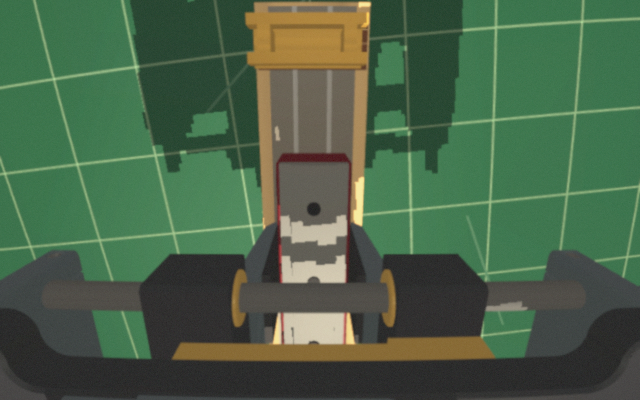

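play_rows(
  motion=[
    [0,0,-0.003,0,0.2],
    [0,0,-0.006,0,0.2],
    [0,0,-0.009,0,0.2],
    [0,0,-0.011,0,0.2],
    [0,0,-0.0125,0,0.2],
    [0,0,-0.0135,0,0.2],
    [0,0,-0.014,0,0.2],
    [0,0,-0.014,0,0.2],
  ],
)

```text
time_s: 35.03
ee_pos: [617.0, -10.5, 10.9]
ee_rot: [-84.3, 90.0, 179.8]
force: [-3.3, -0.6, 8.7]
gripper_width: 33.9
```

play_rows(
  motion=[
    [0,0,0.0,0,0.4],
    [0,0,0.0,0,0.6],
    [0,0,0.0,0,0.6],
    [0,0,0,0,0.6],
    [0,0,0.0,0,0.6],
    [0,0,0.01,0,0.6],
    [0,0,0.03,0,0.6],
    [0,0,0.06,0,0.6],
  ],
)

```text
time_s: 35.7
ee_pos: [615.4, -10.5, 68.3]
ee_rot: [-85.5, 89.7, 178.6]
force: [0.3, 0.8, 0.5]
gripper_width: 54.7
```

play_rows(
  motion=[
    [0,0,0.03,0,0.6],
    [0,0,0.06,0,0.6],
    [0,-0.03,0.09,0,0.6],
    [0,-0.065,0.1,0,0.6],
    [0,-0.085,0.1,0,0.6],
    [0,-0.09,0.1,0,0.6],
    [0,-0.09,0.1,0,0.6],
    [0,-0.09,0.1,0,0.6],
  ],
)

```text
time_s: 36.37
ee_pos: [616.9, -99.9, 169.3]
ee_rot: [-132.4, 89.9, 131.6]
force: [0.1, 0.2, -0.2]
gripper_width: 54.8
```

```bash
python3 look.py w24; python3 - <<'E'
from h import *; import pickle
f=pickle.load(open("pics/w24.pkl","rb"))
im=f['img']
for k,g,L,W,z in (("siding",(617.2,-11.1,84.1),260,60,6),("coach",(616.5,-11.5,84.1),110,34,44),("wide",(627,97,174.1),56,22,30),("narrow",(604,-121.6,174.1),32,22,30)):
    if k=="narrow": continue
    p,s=edgefit(f,g,L,W,z,4,4); print(k,p,s); im=overlay(f,[box(*p[:2],z,p[2],L,W,0)[4:]],img=im)
save("w24o",im)
E
```

```text
36.4167 [616.9 -99.4 169.1] yaw -5.89 54.87068506796134
siding [617.09571225 -12.56454762  84.16338056] 25.16455078125
coach [611.1234843  -11.51460746  84.21667246] 19.98063087463379
wide [623.   93.  170.1] 0.0
```

View pics/w24o.png

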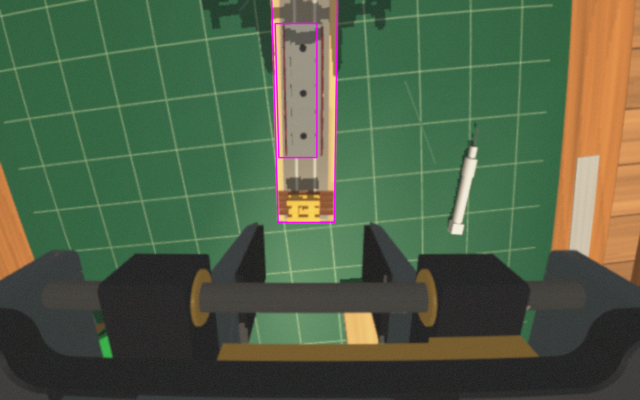

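play_rows(
  motion=[
    [0,0,0.02,0,0.8],
    [0,-0.01,0.045,0,0.8],
    [0,-0.02,0.07,0,0.8],
    [0,-0.03,0.085,0,0.8],
    [0,-0.03,0.09,0,0.8],
    [0,-0.03,0.09,0,0.8],
    [0,-0.03,0.09,0,0.8],
    [0,-0.03,0.09,0,0.8],
  ],
)

```text
time_s: 37.08
ee_pos: [616.6, -129.2, 257.7]
ee_rot: [-104.1, 89.8, 160.1]
force: [-0.0, 0.3, -0.6]
gripper_width: 72.9
```

```bash
python3 look.py w25; python3 - <<'E'
from h import *; import pickle
f=pickle.load(open("pics/w25.pkl","rb"))
S=(616.8,-11.5,84.1); a=np.radians(84.1); e=np.array([np.cos(a),np.sin(a)]); q=lambda t:np.array(S[:2])+t*e
im=overlay(f,[box(*S[:2],6,84.1,260,60,0)[:4],box(*q(110),6,84.1,27,58,0)[:4],box(*q(-110),6,84.1,27,58,0)[:4]],(255,255,0))
im=overlay(f,[box(*S[:2],44,84.1,110,34,0)[:4],box(*q(110),30,174.1,56,22,0)[:4],box(*q(-110),30,174.1,32,22,0)[:4]],(255,0,255),im)
u=proj(f,[*S[:2],30])[0].astype(int); print(u)
c=lambda i:cv2.resize(i[max(u[1]-130,0):u[1]+130,u[0]-70:u[0]+70],None,fx=2.2,fy=2.2,interpolation=2)
save("w25z",np.hstack([c(f['img']),c(im)]))
g=shot("side"); save("s25",g['img']); g=shot("scene"); save("c25",cv2.resize(g['img'][110:330,160:440],None,fx=2.8,fy=2.7))
E
```

```text
37.1333 [ 616.6 -129.4  257.7] yaw -5.86 72.99118521585167
[303  68]
```

View pics/w25z.png

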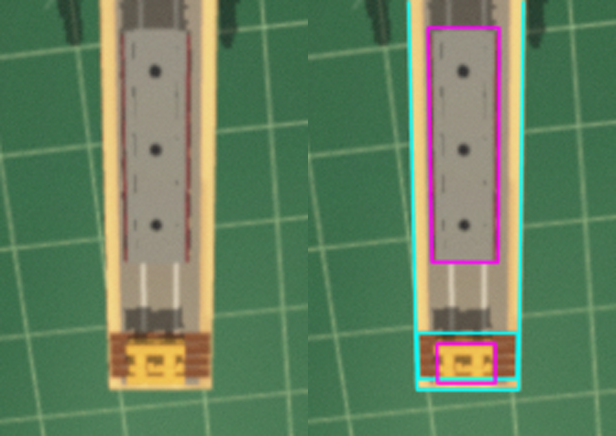

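View pics/s25.png

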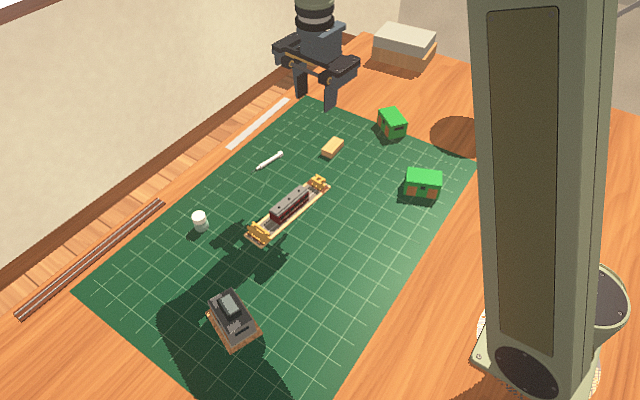

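View pics/c25.png

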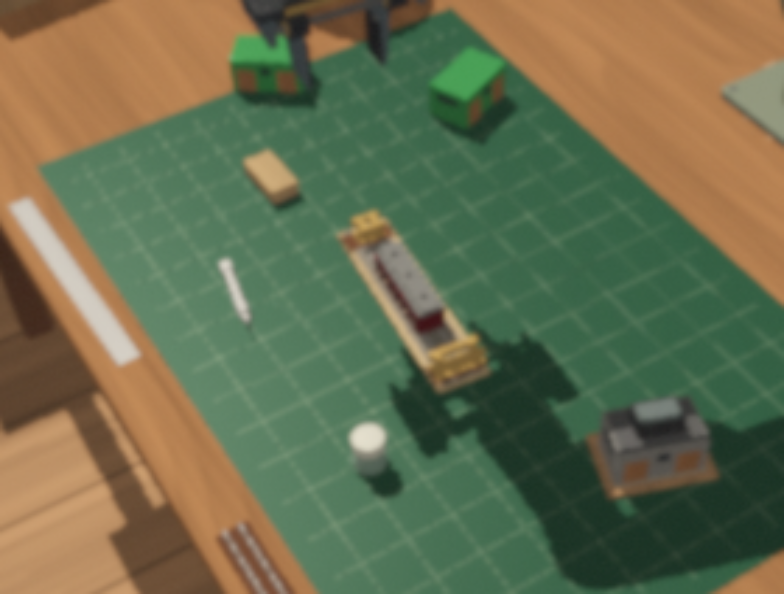

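```bash
python3 -c "
from workcell import job_done
print(job_done())"
```

```text
the job is handed in; nothing more can be done
None
```

I set out the goods yard in the order asked and handed it in at about 37 s, well inside the 128 s limit. The hand-in reports no verdict.

My last camera checks, which are only good to about 2 mm:

| Item | Where it stands | Measured offset |
|---|---|---|
| Shed | On the plinth, square to it | About 1 mm off centre, under 0.5° |
| Tank | In the middle of the roof, lengthways | About 1–1.5 mm off centre |
| Wide stop | On the timbered patch nearer the plinth | About 1.5–2 mm off the patch centre, square |
| Narrow stop | On the other timbered patch | About 1–2 mm off the patch centre, square |
| Coach | Lengthways on the rails, midway between the stops | Within about 1 mm |

- **Other objects:** In the last overview pictures everything stood upright, and the pin vise, glue jar, sanding block and green sheds looked unmoved. I did not measure them again. The gripper was clear of everything.
- **Checks that disagreed:** Some automatic edge fits latched onto shadows or side faces: the shed and tank in one view, the wide stop on its patch in two, and the coach in one. I judged those from close-up views and drawn outlines instead. I also left the roughly 2 mm stop offsets alone rather than grip the stops again.

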